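Put the check weights back in their fitted cases

ROBOT

A 6-joint arm with a two-finger parallel gripper is mounted at the origin on a cart in front of the work surface, level with it; the furniture and walls round the work are solid. World frame = base frame: x ahead of the robot, y to its left, z up, the work surface at z = 0. Lengths are in m, angles in degrees, forces in N, time in s.
With the tool pointing down it reaches from about 0.3 to 0.75 m from the base axis. Payload 8.5 kg.
Tool frame: the origin (TCP) lies midway between the tips of the shut fingers; the grasp point (between the pads) lies 19 mm behind it (env.pinch_z is the z of the grasp point in the tool frame, in m); z points along the fingers, y is the line along which they close (so a half turn about z gives the same grasp; the last joint's range is limited). The gripper opens to 85 mm and grips with 20 to 120 N. Pads are 22 mm wide; open, the fingers measure 114 mm over their backs; the gripper's body (76 mm by 85 mm) begins 54 mm behind the grasp point. The pads swing forward as they close: fully open they stand 13 mm farther back than shut.
Start: joints at [-12.336, 21.807, 74.336, -0, 83.858, -12.336], TCP at [0.55, 0, 0.201] pointing down, gripper open.
Joint ranges: [-178.18, 178.18], [-50.72, 133.34], [12.68, 142.11], [-81.47, 261.47], [9.98, 163.14], [-165.26, 165.26]. Speed limits (degrees/s): [136.94, 136.94, 180, 180, 180, 180].

INTERFACE

Orientations are given as a 3x3 rotation matrix whose columns are the frame's x, y, z axes.
In Python, from rig import env gives the robot as it stands.
- The arm moves only by the tool arm_command, never from a script. Its argument "deltas" is a list of rows, each an object of numbers: "rx", "ry", "rz": the turn, a rotation vector about the tool's x, y, z in rad; "dx", "dy", "dz": the shift along the tool's x, y, z in m; "fingers": the finger opening in m, from 0 to 0.0854. In form: [{"rx": .., "ry": .., "rz": .., "dx": .., "dy": .., "dz": .., "fingers": ..}, ...]. A call has 1 to 12 rows; each row shifts and turns the commanded pose from where the row before left it, along the tool's axes as they then stand; what a row does not reach is not made up. A row lasts 1/10 s, in which the tool goes at most 50 mm and 8.59 degrees, less where a joint would pass 70% of its speed; a pose out of reach is approached as far as the arm can. A call is refused whole if a number of a shift passes 0.05 or a number of a turn 0.15, either way. A call with a gripper value outside its range is refused whole. The fingers move at their own pace and stop on an object; "squeeze" is the grip in N (left out, the last holds). Time passes only in rows, so rows that do not move let the fingers close. It gives the time, the measured TCP pose, the force, the opening and the grip force at its end, in the units of the state.
- env.observe(): the state, without advancing time (a new reading comes with each control period).
- env.get_image(name): name is "scene" or "side" or "wrist"; returns a dict with "color" (400x640x3 uint8, blue, green, red), "camera_matrix" (3x3 intrinsics, pixels), "eye" and "orientation" of the camera in the world. Camera axes: x right, y up, looking along -z (the intrinsics and any distortion apply to the point x, -y, -z); pixel columns grow to the right and rows downward; lengths in m; the calibration is good to about 2 mm. A picture is of the moment at which its call begins. There is no depth.
- env.close_job(): hands the job in; it is judged then, once.
Trained networks look in a picture, given as the dict that the camera call returned (one of the last four; its "shot" number tells which), for a name from the list of things; names that differ only in an ending like _2 or _b are one class to them, and where a whole thing is asked for, a point or a joint stands for the part that bears it (a point fixed in the world has none). Each returns a list of dicts, best first, with "p" (0 to 1); they miss things now and then, are a little off and sometimes report something else, mostly with a low value. They report only what shows in the picture. A call takes as long as a camera call. They do not tell look-alikes from the thing itself.
- env.look_for(query, picture): "box" ([left, top, right, bottom] in pixels, round what is visible of it).
- env.tip_of(query, picture): "location" ([column, row] in pixels: a listed point, or the origin of a listed thing).
The state is a dict: "time_s": time; "q": joint angles; "qvel": joint speeds; "joint_efforts": joint torques, N m; "position": TCP position; "tool_rot": TCP orientation; "ft_force": force on the tool from outside, world axes, zero at the start; "wrist_torque": the same for the moment, N m; "grip_width": finger opening in m; "gripper_force": force on a finger pad.
Only numpy, scipy, OpenCV 4.12 (cv2) and the standard library are available. Lean on these libraries where they do the work, as an engineer would, in place of code of your own. Each camera call takes 0.05 s, during which the arm holds its last target. There are 200 camera calls.

TASK

The balance check is finished: put each of the four steel check weights standing on the balance's pan back into its own wooden case, the one whose round well fits it, upright and seated right down in the well. They are precision weights, so lower them in rather than dropping them and never let two of them touch; leave the timer and the forceps where they lie.

Things in the scene. Friction and masses are not known exactly. Their poses are not given: they have to be found in the camera images.
- weight_500: Largest of four bare steel weights (500 g): upright cylinder 38 mm across, 50 mm high, then a neck 4 mm high, then a round knob 24 mm across, 14 mm high; 68 mm in all. Hold it by the knob, fingertips level with the neck, 52 mm above the foot (the body is wider). Origin: centre of the foot, z up. Starts on the balance's pan, 68 mm above the worktop.
- weight_200: Second largest of four bare steel weights (200 g): upright cylinder 28 mm across, 36 mm high, then a neck 3 mm high, then a round knob 18 mm across, 11 mm high; 50 mm in all. Hold it by the knob, fingertips level with the neck, 38 mm above the foot (the body is wider). Origin: centre of the foot, z up. Starts on the balance's pan, 68 mm above the worktop.
- weight_100: Third largest of four bare steel weights (100 g): upright cylinder 22 mm across, 29 mm high, then a neck 3 mm high, then a round knob 14.6 mm across, 9 mm high; 41 mm in all. Hold it by the knob, fingertips level with the neck, 31 mm above the foot (the body is wider). Origin: centre of the foot, z up. Starts on the balance's pan, 68 mm above the worktop.
- weight_50: Smallest of four bare steel weights (50 g): upright cylinder 18 mm across, 21 mm high, then a neck 2.5 mm high, then a round knob 12 mm across, 8 mm high; 31.5 mm in all. Hold it by the knob, fingertips level with the neck, 23 mm above the foot (the body is wider). Origin: centre of the foot, z up. Starts on the balance's pan, 68 mm above the worktop.
- case_500: Largest of four open wooden cases, for the 500 g weight; fixed. Base 68 mm square, 48 mm high; round well 44 mm across, 40 mm deep (floor 8 mm above the worktop), mouth bevelled to 54 mm over the top 8 mm. Lid fixed open, standing up on the +x side, to 116 mm height and 75 mm from the well's axis. Origin: well's axis at the underside; z up, y along the hinge.
- case_200: Second largest of four open wooden cases, for the 200 g weight; fixed. Base 58 mm square, 36 mm high; round well 34 mm across, 28 mm deep (floor 8 mm above the worktop), mouth bevelled to 44 mm over the top 8 mm. Lid fixed open, standing up on the +x side, to 94 mm height and 63 mm from the well's axis. Origin: well's axis at the underside; z up, y along the hinge.
- case_100: Third largest of four open wooden cases, for the 100 g weight; fixed. Base 52 mm square, 30 mm high; round well 28 mm across, 22 mm deep (floor 8 mm above the worktop), mouth bevelled to 38 mm over the top 8 mm. Lid fixed open, standing up on the +x side, to 82 mm height and 57 mm from the well's axis. Origin: well's axis at the underside; z up, y along the hinge.
- case_50: Smallest of four open wooden cases, for the 50 g weight; fixed. Base 47 mm square, 23 mm high; round well 23 mm across, 15 mm deep (floor 8 mm above the worktop), mouth bevelled to 33 mm over the top 8 mm. Lid fixed open, standing up on the +x side, to 70 mm height and 51 mm from the well's axis. Origin: well's axis at the underside; z up, y along the hinge.
- timer: Bystander: white square bench timer, 62 mm a side, 20 mm high, loose on the worktop left of the balance; to be left alone. Origin: centre of its underside.
- forceps: Bystander: steel forceps, 130 x 12 x 9 mm, lying loose on the worktop right of the cases; to be left alone. Origin: centre of its underside, y along it.
Mind the look-alikes: they are no part of the job. What is shaped like the case_100 but blue, green or pink is not meant.

How it is judged:
By the outcome, as a careful person would: the job done as asked, in the order asked, and still so for the second after the job is handed in, with the robot touching nothing.
It also fails if it takes over 109 s, if anything falls off the work surface, if the arm or the gripper's body presses on something with over 40 N, if the wrist force passes 120 N, or if a joint passes its speed limit or range.

## Working session

There is one attempt and no reset: what is moved stays moved. The work goes in short steps, Python scripts to look and compute and a tool call to move; the robot and the scene stay as the last step left them, time stands still between calls to the robot, and variables do not carry over. Pictures are saved under pics/ and viewed, at most 14 in all, crops included, and the job is handed in when it is done.

Besides the shell and the picture viewer there is one more tool, called after "Request:" by a JSON object that holds its "method" and its "body", one argument or row to a line. arm_command: Moves the arm, as the interface text tells. Its arguments: {"type":"object","properties":{"deltas":{"type":"array"},"squeeze":{"type":"number"}},"required":["deltas"]}

```bash
mkdir -p pics; ls
python3 - <<'E'
from rig import env
import cv2
s=env.observe(); print(s['time_s'],s['position'],s['tool_rot'],env.pinch_z)
for n in ['scene','side','wrist']:
    p=env.get_image(n); cv2.imwrite(f'pics/{n}0.png',p['color'])
    print(n,p['eye'],p['orientation'],p['camera_matrix'],[k for k in p])
    for q in ['weight_500','weight_200','weight_100','weight_50','case_500','case_200','case_100','case_50','timer','forceps']:
        print(q,[(round(d['p'],2),[int(v) for v in d['box']]) for d in env.look_for(q,p)][:5],[(round(d['p'],2),[round(float(v),1) for v in d['location']]) for d in env.tip_of(q,p)][:5])
E
```

```text
pics
0.0 [5.49656096e-01 8.67663772e-05 2.00794395e-01] [[ 4.53108639e-05  9.99998915e-01 -1.47255856e-03]
 [ 9.99999942e-01 -4.48137219e-05  3.37635499e-04]
 [ 3.37569142e-04 -1.47257378e-03 -9.99998859e-01]] -0.0187
scene [-0.12031167  0.88846182  1.35796397] [[-0.84837779  0.38707443 -0.36114887]
 [-0.52937797 -0.62512794  0.57356257]
 [-0.00375285  0.677782    0.73525334]] [[455.88973635   0.         316.46278687]
 [  0.         455.88973635 194.39311396]
 [  0.           0.           1.        ]] ['color', 'camera_matrix', 'eye', 'orientation', 'shot']
weight_500 [(0.54, [266, 249, 275, 263]), (0.5, [276, 232, 279, 244]), (0.46, [255, 219, 264, 239]), (0.28, [324, 198, 341, 221])] [(0.64, [260.0, 233.2]), (0.45, [270.6, 256.5]), (0.39, [247.9, 252.8]), (0.37, [278.3, 239.6])]
weight_200 [(0.54, [266, 249, 275, 263]), (0.5, [276, 232, 279, 244]), (0.46, [255, 219, 264, 239]), (0.28, [324, 198, 341, 221])] [(0.64, [260.0, 233.2]), (0.45, [270.6, 256.5]), (0.39, [247.9, 252.8]), (0.37, [278.3, 239.6])]
weight_100 [(0.54, [266, 249, 275, 263]), (0.5, [276, 232, 279, 244]), (0.46, [2
[... 4574 characters left out ...]
200 [(0.93, [324, 208, 411, 282]), (0.93, [205, 226, 257, 276]), (0.68, [313, 305, 377, 358]), (0.57, [222, 289, 283, 360])] [(0.75, [345.0, 228.4]), (0.63, [333.3, 319.6]), (0.61, [226.6, 241.5]), (0.59, [242.4, 309.5])]
case_100 [(0.93, [324, 208, 411, 282]), (0.93, [205, 226, 257, 276]), (0.68, [313, 305, 377, 358]), (0.57, [222, 289, 283, 360])] [(0.75, [345.0, 228.4]), (0.63, [333.3, 319.6]), (0.61, [226.6, 241.5]), (0.59, [242.4, 309.5])]
case_50 [(0.93, [324, 208, 411, 282]), (0.93, [205, 226, 257, 276]), (0.68, [313, 305, 377, 358]), (0.57, [222, 289, 283, 360])] [(0.75, [345.0, 228.4]), (0.63, [333.3, 319.6]), (0.61, [226.6, 241.5]), (0.59, [242.4, 309.5])]
timer [] []
forceps [] []
```

View pics/wrist0.png

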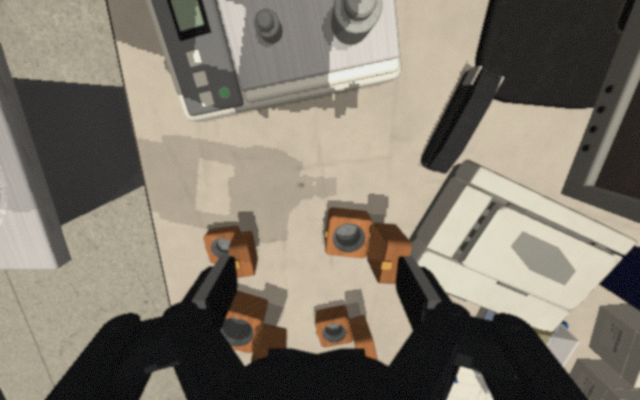

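View pics/side0.png

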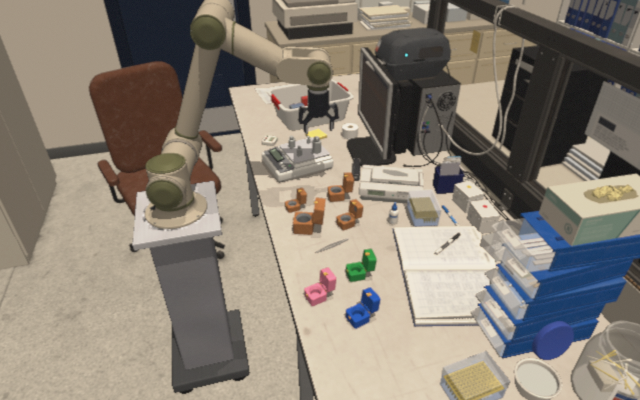

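Run:
```python
from rig import env
print(env.observe()['time_s'])
```

```text
3.15
```

The wrist view shows the four brown cases at (222,246), (345,235), (238,325) and (333,325), with two weights on the pan at (268,25) and (357,15). In the side view the brown cases are at (295,203), (340,190), (308,220) and (348,216). The look-alikes are pink (320,290), green (361,265) and blue (361,310). I'll pick brown only, and next move for a closer view of the cases and then the pan.

Request:
{"method": "arm_command", "body": {
  "deltas": [
    {"dx":-0.04,"dz":-0.02},
    {"dx":-0.05,"dz":-0.02},
    {"dx":-0.05,"dz":-0.02},
    {}
  ]
}}

```text
invalid input
```

Run:
```python
from rig import env
import cv2,pickle
p=env.get_image('wrist'); pickle.dump(p,open('case.pkl','wb')); cv2.imwrite('pics/case1.png',p['color'])
print(env.observe()['position'],p['eye'])
for d in env.look_for('case_100',p): print(d)
for d in env.tip_of('case_100',p): print(d)
```

```text
[ 5.49985911e-01 -4.92403669e-06  2.01432704e-01] [0.55012416 0.08570065 0.37253289]
{'box': [325.7, 209.0, 412.4, 286.2], 'p': 0.83}
{'box': [314.3, 307.0, 377.2, 357.4], 'p': 0.81}
{'box': [204.7, 225.6, 259.0, 278.3], 'p': 0.7}
{'box': [221.4, 292.8, 285.5, 361.0], 'p': 0.67}
{'location': [241.3, 308.4], 'p': 0.81}
{'location': [226.1, 242.6], 'p': 0.72}
{'location': [343.5, 229.2], 'p': 0.7}
{'location': [331.7, 318.8], 'p': 0.58}
```

View pics/case1.png

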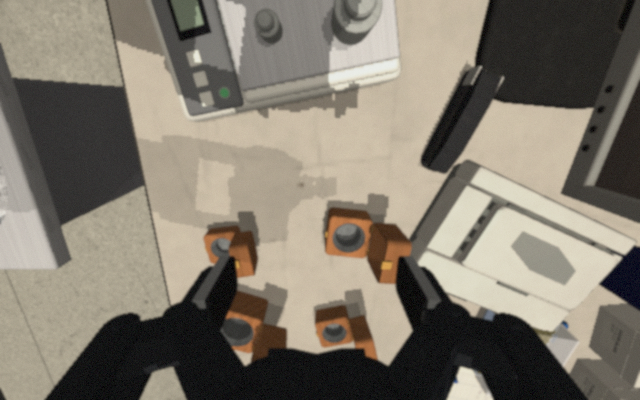

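Request:
{"method": "arm_command", "body": {
  "deltas": [
    {"dx":0.05},
    {"dx":0.05},
    {"dx":0.05},
    {"dx":0.05},
    {"dx":0.05},
    {}
  ]
}}

```text
invalid input
```

Run:
```python
from rig import env
import cv2,pickle
p=env.get_image('wrist'); pickle.dump(p,open('pan.pkl','wb')); cv2.imwrite('pics/pan1.png',p['color'])
print(env.observe()['position'],p['eye'])
for d in env.look_for('weight_100',p): print(d)
for d in env.tip_of('weight_100',p): print(d)
```

```text
[5.49978977e-01 1.49252016e-05 2.01426814e-01] [0.55012419 0.08570067 0.37253301]
{'box': [253.7, 9.1, 283.3, 42.9], 'p': 0.71}
{'box': [329.1, 0.0, 380.5, 43.8], 'p': 0.56}
{'location': [270.9, 32.4], 'p': 0.85}
{'location': [347.2, 22.1], 'p': 0.74}
```

View pics/pan1.png

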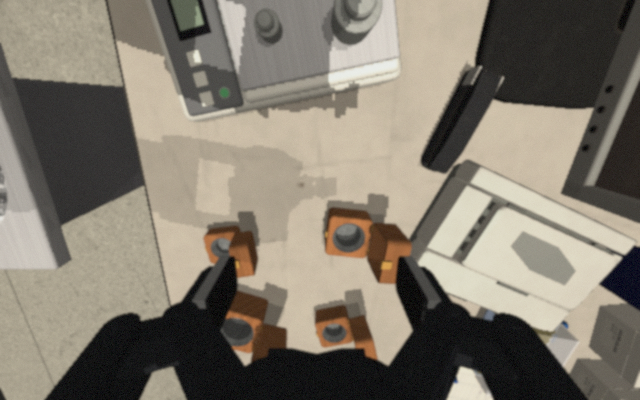

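The pictures are unchanged because both moves were refused, probably since every row needs all its keys. I'll retry with full rows.

Request:
{"method": "arm_command", "body": {
  "deltas": [
    {"rx":0,"ry":0,"rz":0,"dx":-0.04,"dy":0,"dz":-0.02,"fingers":0.085},
    {"rx":0,"ry":0,"rz":0,"dx":-0.05,"dy":0,"dz":-0.02,"fingers":0.085},
    {"rx":0,"ry":0,"rz":0,"dx":-0.05,"dy":0,"dz":-0.02,"fingers":0.085},
    {"rx":0,"ry":0,"rz":0,"dx":0,"dy":0,"dz":0,"fingers":0.085}
  ]
}}

```text
time_s: 3.85
position: [0.5505, -0.138, 0.2605]
tool_rot: [[0.005, 1.0, 0.003], [1.0, -0.005, -0.003], [-0.003, 0.004, -1.0]]
ft_force: [-0.2, 0.8, 0.2]
grip_width: 0.0854
gripper_force: 0.0
```

Run:
```python
from rig import env
import cv2,pickle
p=env.get_image('wrist'); pickle.dump(p,open('case.pkl','wb')); cv2.imwrite('pics/case2.png',p['color'])
print(env.observe()['position'],p['eye'])
for d in env.look_for('case_100',p): print(d)
for d in env.tip_of('case_100',p): print(d)
```

```text
[ 0.55014495 -0.13527479  0.25920409] [ 0.55050518 -0.05177288  0.43132992]
{'box': [313.3, 209.1, 377.6, 258.4], 'p': 0.98}
{'box': [295.6, 327.0, 337.5, 353.8], 'p': 0.88}
{'box': [321.1, 103.7, 409.5, 160.0], 'p': 0.86}
{'box': [212.5, 196.6, 284.2, 285.2], 'p': 0.68}
{'box': [205.3, 125.8, 258.8, 163.0], 'p': 0.66}
{'box': [234.8, 349.2, 250.6, 365.4], 'p': 0.55}
{'location': [309.1, 338.6], 'p': 0.95}
{'location': [244.0, 217.2], 'p': 0.93}
{'location': [340.2, 124.1], 'p': 0.87}
{'location': [331.1, 227.5], 'p': 0.83}
{'location': [226.0, 141.3], 'p': 0.83}
{'location': [237.3, 358.8], 'p': 0.44}
```

View pics/case2.png

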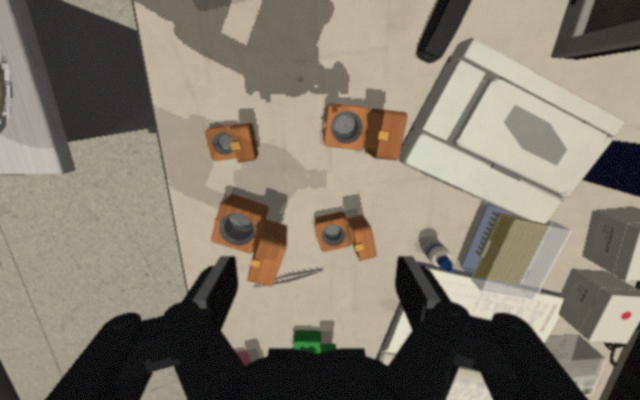

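Request:
{"method": "arm_command", "body": {
  "deltas": [
    {"rx":0,"ry":0,"rz":0,"dx":0.05,"dy":0,"dz":0,"fingers":0.085},
    {"rx":0,"ry":0,"rz":0,"dx":0.05,"dy":0,"dz":0,"fingers":0.085},
    {"rx":0,"ry":0,"rz":0,"dx":0.05,"dy":0,"dz":0,"fingers":0.085},
    {"rx":0,"ry":0,"rz":0,"dx":0.05,"dy":0,"dz":0,"fingers":0.085},
    {"rx":0,"ry":0,"rz":0,"dx":0.05,"dy":0,"dz":0,"fingers":0.085},
    {"rx":0,"ry":0,"rz":0,"dx":0,"dy":0,"dz":0,"fingers":0.085},
    {"rx":0,"ry":0,"rz":0,"dx":0,"dy":0,"dz":0,"fingers":0.085}
  ]
}}

```text
time_s: 4.7
position: [0.5491, 0.1192, 0.2581]
tool_rot: [[-0.004, 1.0, -0.001], [1.0, 0.004, -0.0], [-0.0, -0.001, -1.0]]
ft_force: [0.4, 0.4, -0.6]
grip_width: 0.0853
gripper_force: 0.0
```

Run:
```python
from rig import env
import cv2,pickle
p=env.get_image('wrist'); pickle.dump(p,open('pan.pkl','wb')); cv2.imwrite('pics/pan2.png',p['color'])
print(env.observe()['position'],p['eye'])
for d in env.look_for('weight_100',p): print(d)
for d in env.tip_of('weight_100',p): print(d)
```

```text
[0.5494342  0.11785898 0.25813904] [0.54912316 0.20492094 0.42917565]
{'box': [272.0, 140.3, 293.5, 157.7], 'p': 0.69}
{'box': [253.7, 71.2, 281.4, 96.6], 'p': 0.67}
{'box': [328.3, 125.1, 366.8, 165.1], 'p': 0.58}
{'box': [325.5, 58.3, 343.2, 79.9], 'p': 0.57}
{'location': [269.0, 85.9], 'p': 0.9}
{'location': [340.2, 141.8], 'p': 0.82}
{'location': [282.5, 145.2], 'p': 0.8}
{'location': [334.3, 73.3], 'p': 0.79}
```

View pics/pan2.png

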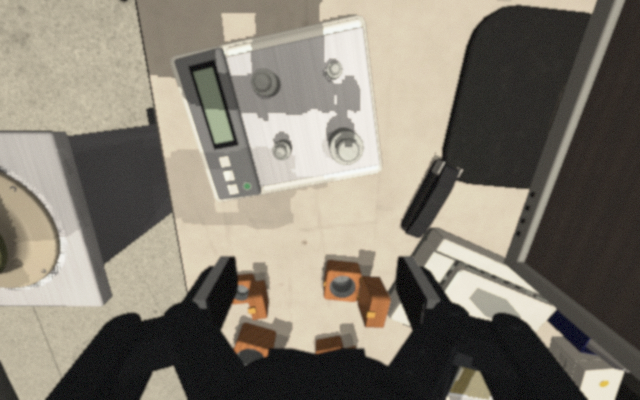

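The pan holds the 500 at (345,145) and the 200 at (265,83), with two smaller weights at (282,149) and (334,69). Brown cases: largest at (237,228), next at (347,126), and two smaller ones at (222,143) and (333,233). The green and pink decoys are at (308,340) and (240,357). I'll check sizes in close crops.

Run:
```python
import pickle,cv2,numpy as np
c=pickle.load(open('case.pkl','rb'));p=pickle.load(open('pan.pkl','rb'))
a=cv2.resize(c['color'][95:290,195:415],(792,702),interpolation=cv2.INTER_CUBIC)
cv2.imwrite('pics/c2crop.png',cv2.resize(c['color'][98:290,200:416],None,fx=3.1,fy=3.1,interpolation=cv2.INTER_CUBIC))
cv2.imwrite('pics/p2crop.png',cv2.resize(p['color'][50:180,230:390],None,fx=4.6,fy=4.6,interpolation=cv2.INTER_CUBIC))
```

```text
(no output)
```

View pics/c2crop.png

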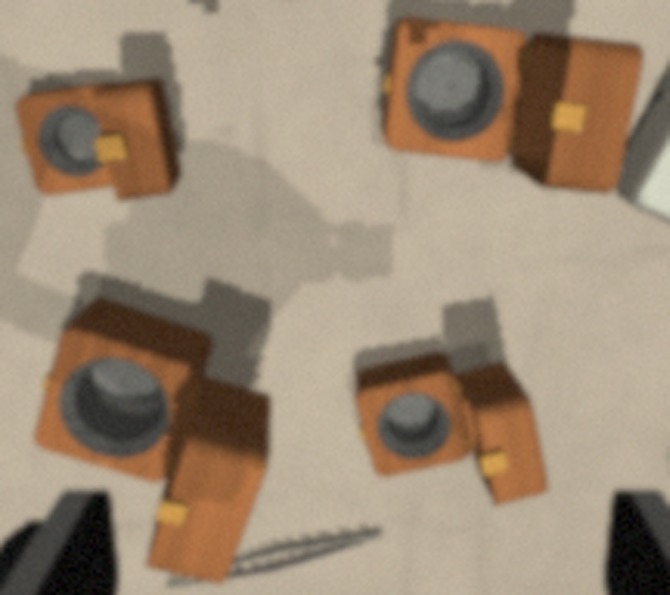

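View pics/p2crop.png

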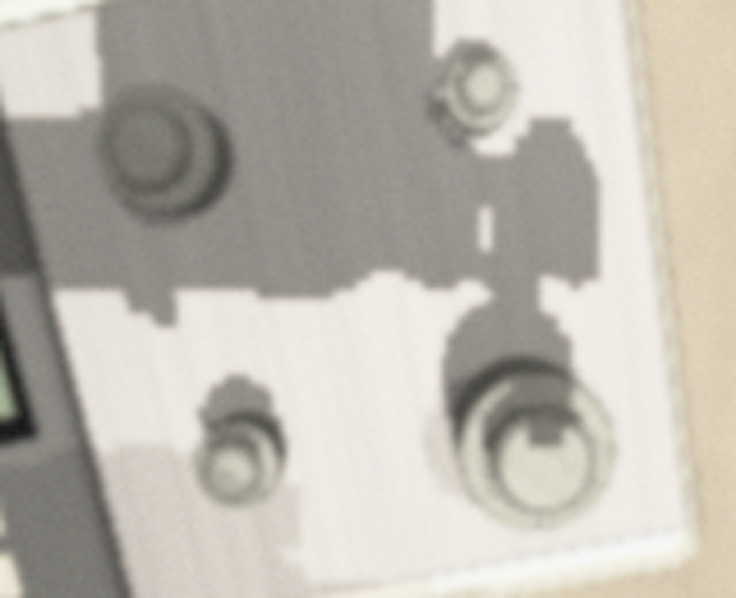

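```bash
cat > h.py <<'E'
import numpy as np
def back(p,uv,z):
    K=p['camera_matrix'];uv=np.atleast_2d(uv).astype(float)
    d=np.c_[(uv[:,0]-K[0,2])/K[0,0],-(uv[:,1]-K[1,2])/K[1,1],-np.ones(len(uv))]@np.array(p['orientation']).T
    e=np.array(p['eye']);return (e+d*((z-e[2])/d[:,2])[:,None])[:,:2]
def proj(p,X):
    c=(np.atleast_2d(X)-p['eye'])@np.array(p['orientation']);K=p['camera_matrix']
    return np.c_[K[0,2]+K[0,0]*c[:,0]/-c[:,2],K[1,2]-K[1,1]*c[:,1]/-c[:,2]]
W={500:(.019,.050,.012,.068),200:(.014,.036,.009,.050),100:(.011,.029,.0073,.041),50:(.009,.021,.006,.0315)}
C={500:(.034,.048,.027,.022),200:(.029,.036,.022,.017),100:(.026,.030,.019,.014),50:(.0235,.023,.0165,.0115)}
def circ(x,y,z,r):
    t=np.linspace(0,2*np.pi,49);return np.c_[x+r*np.cos(t),y+r*np.sin(t),0*t+z]
E
python3 - <<'E'
import pickle,cv2,numpy as np
from h import *
c=pickle.load(open('case.pkl','rb'));p=pickle.load(open('pan.pkl','rb'))
f=lambda uv,s,o:(np.array(uv)+.5)/s-.5+np.array(o)
A=f([(18,103),(40,193)],3.1,(200,98));D=f([(357,388),(382,475),(470,457)],3.1,(200,98))
for z in(.023,.03):
    a=back(c,A,z);d=back(c,D,z);print(z,np.linalg.norm(a[1]-a[0]),np.linalg.norm(np.diff(d,axis=0),axis=1))
def draw(pic,org,crop,s,cands,name):
    im=cv2.resize(pic['color'][crop[1]:crop[3],crop[0]:crop[2]],None,fx=s,fy=s,interpolation=cv2.INTER_CUBIC)
    for pts,col in cands:
        uv=(proj(pic,pts)-[crop[0],crop[1]]+.5)*s-.5
        cv2.polylines(im,[np.int32(uv*8)],False,col,1,cv2.LINE_AA,3)
    return im
cs=[];tiles=[]
for uv in ((75,140),(413,424)):
    for k,col in((100,(255,0,0)),(50,(0,255,0))):
        h,z,r,rw=C[k];x,y=back(c,f([uv],3.1,(200,98)),z)[0];print('case',uv,k,x,y)
        u0=f(uv,3.1,(200,98)).astype(int);cr=(u0[0]-30,u0[1]-30,u0[0]+35,u0[1]+30)
        tiles.append(draw(c,None,cr,5,[(circ(x,y,z,r),col),(circ(x,y,z-.008,rw),col)],''))
t2=[]
for uv in((230,465),(484,87),(150,150)):
    for k,col in((200,(0,0,255)),(100,(255,0,0)),(50,(0,255,0))):
        if k==200 and uv!=(150,150) or k==50 and uv==(150,150):continue
        R,hb,r,H=W[k];x,y=back(p,f([uv],4.6,(230,50)),.068+H)[0];print('w',uv,k,x,y)
        u0=f(uv,4.6,(230,50)).astype(int);cr=(u0[0]-20,u0[1]-20,u0[0]+23,u0[1]+20)
        t2.append(cv2.resize(draw(p,None,cr,6,[(circ(x,y,.068+H,r),col),(circ(x,y,.068+hb,R),col),(circ(x,y,.068,R),col)],''),(260,240)))
r1=np.hstack([cv2.resize(t,(195,180)) for t in tiles]);r2=np.hstack([cv2.resize(t,(260,200)) for t in t2[:3]]);r3=np.hstack([cv2.resize(t,(260,200)) for t in t2[3:]])
cv2.imwrite('pics/ov.png',np.vstack([r1,r2,r3][i] if i else r1 for i in range(3)) if 0 else np.vstack([np.hstack([r1,np.zeros((180,780-r1.shape[1],3),np.uint8)]),r2,r3]))
E
```

```text
0.023 0.04183708301991483 [0.05217388 0.04754235]
0.03 0.0411198698789939 [0.05127946 0.04672733]
case (75, 140) 100 0.4212448557340174 -0.10669595285949629
case (75, 140) 50 0.4189902959498568 -0.10765392154221182
case (413, 424) 100 0.5772976607622142 -0.2512790007623905
case (413, 424) 50 0.577764975409397 -0.2547587882693268
w (230, 465) 100 0.507384103606931 0.152344417557048
w (230, 465) 50 0.5061456550588705 0.15078440827198394
w (484, 87) 100 0.5680649244900844 0.2377307882014165
w (484, 87) 50 0.5686269495382819 0.2387042961560335
w (150, 150) 200 0.49349023575063544 0.22377992969639315
w (150, 150) 100 0.49188118841358186 0.22432538012338338
```

View pics/ov.png

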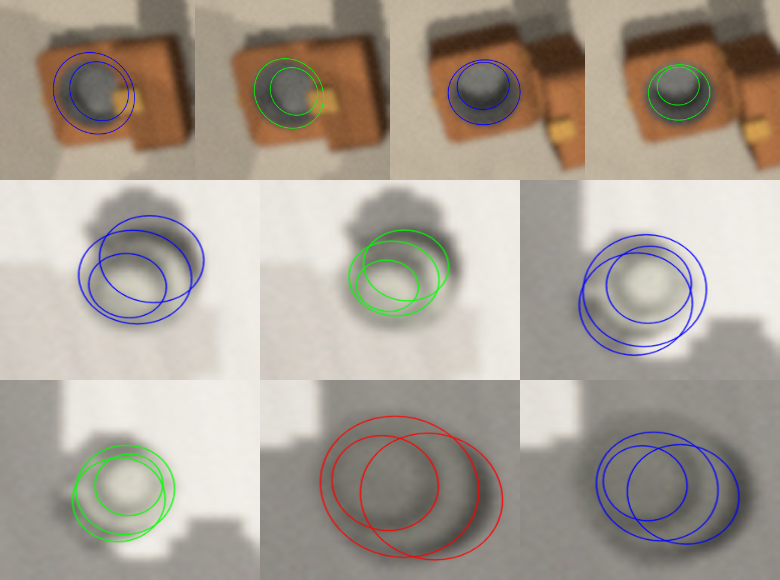

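Run:
```python
import pickle,cv2,numpy as np
from scipy.optimize import least_squares
from h import *
c=pickle.load(open('case.pkl','rb'));p=pickle.load(open('pan.pkl','rb'))
f=lambda uv,s,o:(np.array(uv)+.5)/s-.5+np.array(o)
S=4
hsv=cv2.cvtColor(cv2.resize(c['color'],None,fx=S,fy=S,interpolation=cv2.INTER_CUBIC),cv2.COLOR_BGR2HSV)
m=(hsv[...,1]<100).astype(np.uint8)
lab=cv2.connectedComponents(m,connectivity=4)[1]
for n,k,uv in(('500',500,(115,400)),('200',200,(455,85)),('A',50,(65,140)),('A',100,(65,140)),('D',100,(413,415)),('D',50,(413,415))):
    u=f(uv,3.1,(200,98));l=lab[int(u[1]*S),int(u[0]*S)]
    b=(lab==l).astype(np.uint8);ct=max(cv2.findContours(b,0,cv2.CHAIN_APPROX_NONE)[0],key=len)[:,0,:]
    P=back(c,(ct+.5)/S-.5,C[k][1]);x0=P.mean(0)
    for R in(C[k][2],None):
        if R: fun=lambda q:np.hypot(*(P-q).T)-R
        else: fun=lambda q:np.hypot(*(P-q[:2]).T)-q[2]
        r=least_squares(fun,list(x0)+([] if R else [.02]),loss='soft_l1',f_scale=.001)
        print(n,k,len(ct),R,r.x.round(4),np.abs(r.fun).mean().round(5) if 1 else 0, b.sum())
E_={}
for n,k,e in(('500',500,[(65,325),(37,442),(165,478)]),('200',200,[(395,25),(388,150),(505,160)]),('A',50,[(18,103),(40,193)]),('D',100,[(357,388),(382,475),(470,457)])):
    P=back(c,f(e,3.1,(200,98)),C[k][1]);d=np.diff(P,axis=0);print(n,[(np.degrees(np.arctan2(v[1],v[0])).round(1),np.linalg.norm(v).round(4)) for v in d])
for k,uv in((500,(540,470)),(200,(150,150)),(100,(230,465)),(50,(484,87))):
    print(k,back(p,f([uv],4.6,(230,50)),.068+W[k][3])[0].round(4))
from rig import env
o=env.observe();print(o['time_s'],o['position'],o['q'])
```

```text
500 500 385 0.027 [ 0.4313 -0.2325] 0.00084 14105
500 500 385 None [ 0.4313 -0.2325  0.0262] 0.00017 14105
200 200 360 0.022 [ 0.5929 -0.0856] 0.0009 12482
200 200 360 None [ 0.5929 -0.0856  0.0211] 0.00012 12482
A 50 254 0.0165 [ 0.4173 -0.1079] 0.00154 5653
A 50 254 None [ 0.417  -0.1078  0.0152] 0.00088 5653
A 100 254 0.019 [ 0.4151 -0.1064] 0.00395 5653
A 100 254 None [ 0.4193 -0.1068  0.015 ] 0.00086 5653
D 100 251 0.019 [ 0.5774 -0.2521] 0.00079 6102
D 100 251 None [ 0.5774 -0.2521  0.0182] 0.00016 6102
D 50 251 0.0165 [ 0.5778 -0.2555] 0.00202 6102
D 50 251 None [ 0.5779 -0.2556  0.0185] 0.00016 6102
500 [(np.float64(-109.0), np.float64(0.0645)), (np.float64(-18.5), np.float64(0.0645))]
200 [(np.float64(-93.0), np.float64(0.0535)), (np.float64(-5.2), np.float64(0.0533))]
A [(np.float64(-83.5), np.float64(0.0418))]
D [(np.float64(-75.7), np.float64(0.0513)), (np.float64(12.6), np.float64(0.0467))]
500 [0.5812 0.1559]
200 [0.4935 0.2238]
100 [0.5074 0.1523]
50 [0.5686 0.2387]
4.85 [0.54983992 0.11650905 0.25832002] [-9.84383592e-02  2.12015156e+01  6.58994370e+01 -9.27331637e-03
  9.29315964e+01 -5.39201734e-02]
```

Cases: 500 at (0.431,-0.2325), 200 at (0.593,-0.086), 100 at (0.577,-0.252), 50 at (0.417,-0.108). The fitted rim radii confirm which is which. I'll rotate so the fingers close along y.

Request:
{"method": "arm_command", "body": {
  "deltas": [
    {"rx":0,"ry":0,"rz":0.143,"dx":0,"dy":0,"dz":0.005,"fingers":0.05},
    {"rx":0,"ry":0,"rz":0.143,"dx":0,"dy":0,"dz":0.005,"fingers":0.05},
    {"rx":0,"ry":0,"rz":0.143,"dx":0,"dy":0,"dz":0.005,"fingers":0.05},
    {"rx":0,"ry":0,"rz":0.143,"dx":0,"dy":0,"dz":0.005,"fingers":0.05},
    {"rx":0,"ry":0,"rz":0.143,"dx":0,"dy":0,"dz":0.005,"fingers":0.05},
    {"rx":0,"ry":0,"rz":0.143,"dx":0,"dy":0,"dz":0.005,"fingers":0.05},
    {"rx":0,"ry":0,"rz":0.143,"dx":0,"dy":0,"dz":0.005,"fingers":0.05},
    {"rx":0,"ry":0,"rz":0.143,"dx":0,"dy":0,"dz":0.005,"fingers":0.05},
    {"rx":0,"ry":0,"rz":0.143,"dx":0,"dy":0,"dz":0.005,"fingers":0.05},
    {"rx":0,"ry":0,"rz":0.143,"dx":0,"dy":0,"dz":0.005,"fingers":0.05},
    {"rx":0,"ry":0,"rz":0.143,"dx":0,"dy":0,"dz":0.005,"fingers":0.05},
    {"rx":0,"ry":0,"rz":0,"dx":0,"dy":0,"dz":0,"fingers":0.05}
  ],
  "squeeze": 50
}}

```text
time_s: 6.05
position: [0.5498, 0.116, 0.2029]
tool_rot: [[1.0, -0.005, -0.001], [-0.005, -1.0, -0.0], [-0.001, 0.0, -1.0]]
ft_force: [-0.6, 0.4, 0.1]
grip_width: 0.05
gripper_force: 0.0
```

Request:
{"method": "arm_command", "body": {
  "deltas": [
    {"rx":0,"ry":0,"rz":0,"dx":0.016,"dy":-0.02,"dz":0.0,"fingers":0.05},
    {"rx":0,"ry":0,"rz":0,"dx":0.0155,"dy":-0.02,"dz":0.02,"fingers":0.05},
    {"rx":0,"ry":0,"rz":0,"dx":0,"dy":0,"dz":0.02,"fingers":0.05},
    {"rx":0,"ry":0,"rz":0,"dx":0,"dy":0,"dz":0,"fingers":0.05},
    {"rx":0,"ry":0,"rz":0,"dx":0,"dy":0,"dz":0,"fingers":0.05}
  ]
}}

```text
time_s: 6.55
position: [0.5817, 0.1564, 0.1642]
tool_rot: [[1.0, -0.001, 0.0], [-0.001, -1.0, -0.0], [0.0, 0.0, -1.0]]
ft_force: [0.3, 0.0, 0.5]
grip_width: 0.0496
gripper_force: 0.0
```

Run:
```python
from rig import env
import cv2,pickle
from h import *
p=env.get_image('wrist'); pickle.dump(p,open('g500.pkl','wb'))
im=p['color'].copy()
for k,x,y in((500,.5812,.1559),(200,.4935,.2238),(100,.5074,.1523),(50,.5686,.2387)):
    R,hb,r,H=W[k]
    for z,q in((H,r),(hb,R),(0,R)): cv2.polylines(im,[np.int32(proj(p,circ(x,y,.068+z,q))*8)],False,(0,0,255),1,cv2.LINE_AA,3)
cv2.imwrite('pics/g500.png',im); print(env.observe()['position'])
```

```text
[0.58198312 0.15643724 0.16481525]
```

View pics/g500.png

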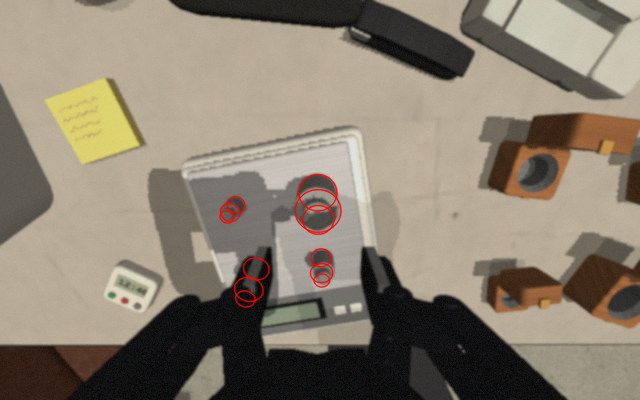

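The overlay agrees with all four weights: the 500 at (317,205), 100 at (321,268), 50 at (232,209). The timer at (132,287) is well clear. I'll descend and grip.

Request:
{"method": "arm_command", "body": {
  "deltas": [
    {"rx":0,"ry":0,"rz":0,"dx":0,"dy":0,"dz":0.015,"fingers":0.05},
    {"rx":0,"ry":0,"rz":0,"dx":0,"dy":0,"dz":0.015,"fingers":0.05},
    {"rx":0,"ry":0,"rz":0,"dx":0,"dy":0,"dz":0.01,"fingers":0.05},
    {"rx":0,"ry":0,"rz":0,"dx":0,"dy":0,"dz":0.005,"fingers":0.045},
    {"rx":0,"ry":0,"rz":0,"dx":0,"dy":0,"dz":0,"fingers":0.035},
    {"rx":0,"ry":0,"rz":0,"dx":0,"dy":0,"dz":0,"fingers":0.03},
    {"rx":0,"ry":0,"rz":0,"dx":0,"dy":0,"dz":0,"fingers":0.01},
    {"rx":0,"ry":0,"rz":0,"dx":0,"dy":0,"dz":0,"fingers":0.01},
    {"rx":0,"ry":0,"rz":0,"dx":0,"dy":0,"dz":0,"fingers":0.01},
    {"rx":0,"ry":0,"rz":0,"dx":0,"dy":0,"dz":0,"fingers":0.01}
  ]
}}

```text
time_s: 7.6
position: [0.5816, 0.1571, 0.1187]
tool_rot: [[1.0, -0.002, 0.0], [-0.002, -1.0, -0.0], [0.0, 0.0, -1.0]]
ft_force: [0.2, 0.1, -0.0]
grip_width: 0.0103
gripper_force: 0.0
```

Run:
```python
from rig import env
import cv2,pickle
a=env.get_image('wrist')['color'][130:400,180:440];b=env.get_image('side')['color'][110:200,240:380]
s=env.get_image('scene')['color'][190:330,220:360]
b=cv2.resize(b,None,fx=3.0,fy=3.0,interpolation=cv2.INTER_CUBIC)
s=cv2.resize(s,None,fx=2.3,fy=2.3,interpolation=cv2.INTER_CUBIC)
H=np=__import__('numpy')
out=np.zeros((600,800,3),np.uint8);out[:270,:260]=a;out[:270,270:690]=b;out[275:275+s.shape[0],:s.shape[1]]=s
cv2.imwrite('pics/miss.png',out)
o=env.observe();print(o['grip_width'],o['gripper_force'],o['ft_force'])
```

```text
0.00989958551784495 0.0 [ 0.93247889  0.39508243 -0.30788686]
```

View pics/miss.png

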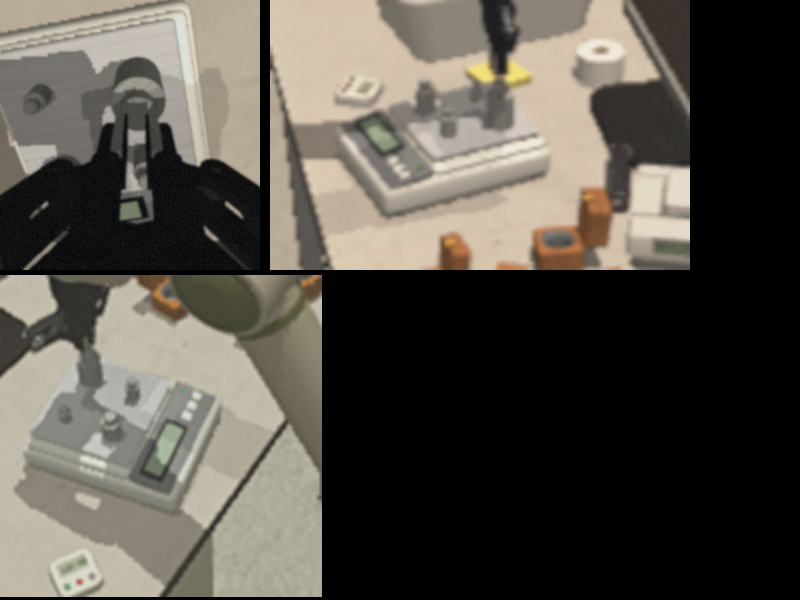

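Run:
```python
from rig import env
import cv2
from h import *
p=env.get_image('wrist');print(p['eye'],p['orientation'].round(3))
R,hb,r,H=W[500];x,y=.5812,.1559
for n,q in(('tcp',(.5816,.1571,.1187)),('pinch',(.5816,.1571,.1374)),('knobtop',(x,y,.136)),('neck',(x,y,.12)),('foot',(x,y,.068)),('w100top',(.5074,.1523,.109))): print(n,proj(p,q).round(1))
def ov(im,s,o):
    for z,q,c in((H,r,(0,0,255)),(hb+.004,r,(0,0,255)),(hb,R,(0,255,0)),(0,R,(255,0,0))):
        cv2.polylines(im,[np.int32(((proj(p,circ(x,y,.068+z,q))-o+.5)*s-.5)*8)],False,c,1,cv2.LINE_AA,3)
    cv2.drawMarker(im,tuple(int(v) for v in (proj(p,(.5816,.1571,.1187))[0]-o)*s),(255,0,255),0,12)
    return im
a=cv2.resize(p['color'][170:290,260:380],None,fx=3.3,fy=3.3,interpolation=cv2.INTER_CUBIC)
b=ov(a.copy(),3.3,np.array([260,170]))
cv2.imwrite('pics/miss2.png',np.hstack([a,b]))
```

```text
[0.66667273 0.15764803 0.28969313] [[-0.003  0.944  0.329]
 [-1.    -0.003 -0.001]
 [ 0.    -0.329  0.944]]
tcp [[317.3 235.5]]
pinch [[317.4 249.2]]
knobtop [[319.3 248.7]]
neck [[319.1 236.9]]
foot [[318.4 209. ]]
w100top [[323.4 314.3]]
```

View pics/miss2.png

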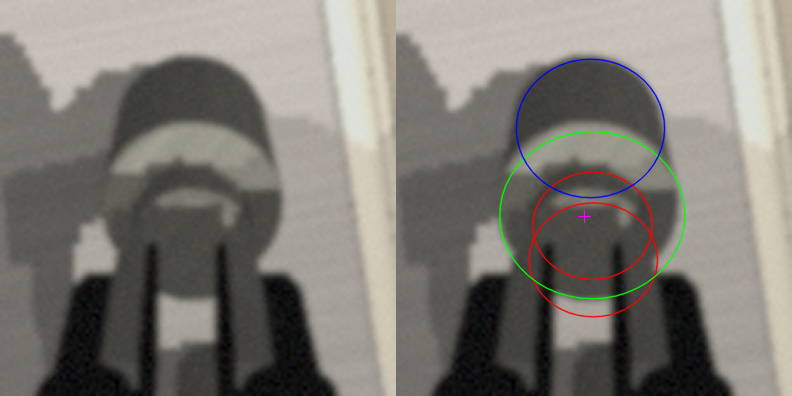

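The fingers closed to 10 mm above the knob, in view over its top at about crop (188,240). The real fingertips therefore sit higher than the nominal TCP. I'll open wide, go lower and close gently to find the knob.

Request:
{"method": "arm_command", "body": {
  "deltas": [
    {"rx":0,"ry":0,"rz":0,"dx":0,"dy":0,"dz":0,"fingers":0.06},
    {"rx":0,"ry":0,"rz":0,"dx":0,"dy":0,"dz":0,"fingers":0.06},
    {"rx":0,"ry":0,"rz":0,"dx":0,"dy":0,"dz":0,"fingers":0.06},
    {"rx":0,"ry":0,"rz":0,"dx":0.002,"dy":0,"dz":0,"fingers":0.06},
    {"rx":0,"ry":0,"rz":0,"dx":0,"dy":0,"dz":0.005,"fingers":0.06},
    {"rx":0,"ry":0,"rz":0,"dx":0,"dy":0,"dz":0.005,"fingers":0.06},
    {"rx":0,"ry":0,"rz":0,"dx":0,"dy":0,"dz":0.005,"fingers":0.06},
    {"rx":0,"ry":0,"rz":0,"dx":0,"dy":0,"dz":0.005,"fingers":0.06},
    {"rx":0,"ry":0,"rz":0,"dx":0,"dy":0,"dz":0,"fingers":0.06}
  ],
  "squeeze": 20
}}

```text
time_s: 8.7
position: [0.5831, 0.157, 0.0976]
tool_rot: [[1.0, -0.002, -0.002], [-0.002, -1.0, -0.0], [-0.002, 0.0, -1.0]]
ft_force: [0.6, 0.8, -0.3]
grip_width: 0.0602
gripper_force: 0.0
```

Request:
{"method": "arm_command", "body": {
  "deltas": [
    {"rx":0,"ry":0,"rz":0,"dx":0,"dy":0,"dz":0,"fingers":0.04},
    {"rx":0,"ry":0,"rz":0,"dx":0,"dy":0,"dz":0,"fingers":0.03},
    {"rx":0,"ry":0,"rz":0,"dx":0,"dy":0,"dz":0,"fingers":0.02},
    {"rx":0,"ry":0,"rz":0,"dx":0,"dy":0,"dz":0,"fingers":0.015},
    {"rx":0,"ry":0,"rz":0,"dx":0,"dy":0,"dz":0,"fingers":0.015},
    {"rx":0,"ry":0,"rz":0,"dx":0,"dy":0,"dz":0,"fingers":0.015}
  ],
  "squeeze": 20
}}

```text
time_s: 9.3
position: [0.5838, 0.157, 0.0989]
tool_rot: [[1.0, -0.002, 0.001], [-0.002, -1.0, -0.0], [0.001, 0.0, -1.0]]
ft_force: [-0.2, -0.9, 2.8]
grip_width: 0.0227
gripper_force: 19.7
```

Request:
{"method": "arm_command", "body": {
  "deltas": [
    {"rx":0,"ry":0,"rz":0,"dx":0,"dy":0,"dz":0,"fingers":0.042},
    {"rx":0,"ry":0,"rz":0,"dx":0,"dy":0,"dz":0,"fingers":0.042},
    {"rx":0,"ry":0,"rz":0,"dx":0,"dy":0,"dz":0.003,"fingers":0.042},
    {"rx":0,"ry":0,"rz":0,"dx":0,"dy":0,"dz":0.003,"fingers":0.042},
    {"rx":0,"ry":0,"rz":0,"dx":0,"dy":0,"dz":0,"fingers":0.042},
    {"rx":0,"ry":0,"rz":0,"dx":0,"dy":0,"dz":0,"fingers":0.03},
    {"rx":0,"ry":0,"rz":0,"dx":0,"dy":0,"dz":0,"fingers":0.02},
    {"rx":0,"ry":0,"rz":0,"dx":0,"dy":0,"dz":0,"fingers":0.015},
    {"rx":0,"ry":0,"rz":0,"dx":0,"dy":0,"dz":0,"fingers":0.015},
    {"rx":0,"ry":0,"rz":0,"dx":0,"dy":0,"dz":0,"fingers":0.015}
  ],
  "squeeze": 40
}}

```text
time_s: 10.3
position: [0.5836, 0.157, 0.0927]
tool_rot: [[1.0, -0.002, 0.0], [-0.002, -1.0, -0.0], [0.0, 0.0, -1.0]]
ft_force: [0.0, -0.2, 1.2]
grip_width: 0.0222
gripper_force: 39.1
```

Request:
{"method": "arm_command", "body": {
  "deltas": [
    {"rx":0,"ry":0,"rz":0,"dx":0,"dy":0,"dz":-0.005,"fingers":0.015},
    {"rx":0,"ry":0,"rz":0,"dx":0,"dy":0,"dz":-0.01,"fingers":0.015},
    {"rx":0,"ry":0,"rz":0,"dx":0,"dy":0,"dz":-0.015,"fingers":0.015},
    {"rx":0,"ry":0,"rz":0,"dx":0,"dy":0,"dz":-0.02,"fingers":0.015},
    {"rx":0,"ry":0,"rz":0,"dx":0,"dy":0,"dz":-0.02,"fingers":0.015},
    {"rx":0,"ry":0,"rz":0,"dx":0,"dy":0,"dz":-0.01,"fingers":0.015},
    {"rx":0,"ry":0,"rz":0,"dx":0,"dy":0,"dz":0,"fingers":0.015},
    {"rx":0,"ry":0,"rz":0,"dx":0,"dy":0,"dz":0,"fingers":0.015}
  ],
  "squeeze": 60
}}

```text
time_s: 11.1
position: [0.5831, 0.1571, 0.1718]
tool_rot: [[1.0, -0.002, -0.001], [-0.002, -1.0, -0.0], [-0.001, 0.0, -1.0]]
ft_force: [-0.8, 0.0, -4.3]
grip_width: 0.0212
gripper_force: 59.0
```

Run:
```python
from rig import env
import cv2
from h import *
p=env.get_image('wrist');s=env.get_image('side')
a=cv2.resize(p['color'][150:330,230:400],None,fx=2.3,fy=2.3,interpolation=cv2.INTER_CUBIC)
b=cv2.resize(s['color'][90:200,240:340],None,fx=3.76,fy=3.76,interpolation=cv2.INTER_CUBIC)
cv2.imwrite('pics/lift.png',np.hstack([a,cv2.resize(b,(376,414))]))
o=env.observe();print(o['position'],o['ft_force'],o['grip_width'])
```

```text
[0.58299712 0.1570591  0.17131437] [ 0.25213187  0.3600614  -6.2802717 ] 0.021343388407220786
```

View pics/lift.png

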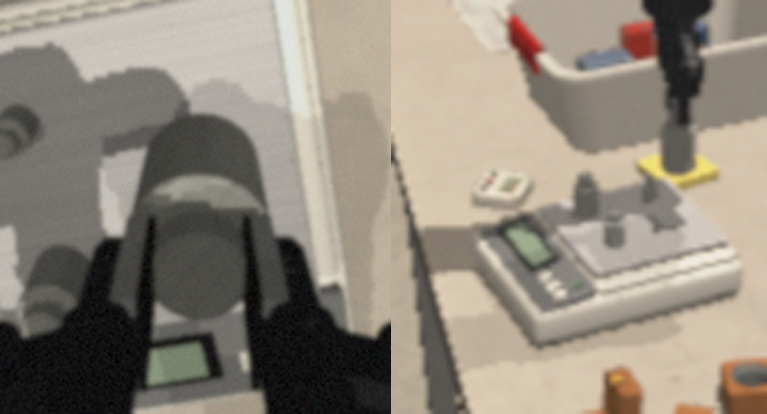

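The 500 is lifted and upright between the pads (wrist crop (200,262), side crop (678,145)), with the load reading about 5 N. Its foot is about 24.7 mm below the reported TCP. I'll carry it over its case.

Request:
{"method": "arm_command", "body": {
  "deltas": [
    {"rx":0,"ry":0,"rz":0,"dx":-0.007,"dy":0.018,"dz":-0.01,"fingers":0.015},
    {"rx":0,"ry":0,"rz":0,"dx":-0.015,"dy":0.036,"dz":0,"fingers":0.015},
    {"rx":0,"ry":0,"rz":0,"dx":-0.015,"dy":0.04,"dz":0,"fingers":0.015},
    {"rx":0,"ry":0,"rz":0,"dx":-0.015,"dy":0.04,"dz":0,"fingers":0.015},
    {"rx":0,"ry":0,"rz":0,"dx":-0.015,"dy":0.04,"dz":0,"fingers":0.015},
    {"rx":0,"ry":0,"rz":0,"dx":-0.016,"dy":0.04,"dz":0,"fingers":0.015},
    {"rx":0,"ry":0,"rz":0,"dx":-0.016,"dy":0.04,"dz":0,"fingers":0.015},
    {"rx":0,"ry":0,"rz":0,"dx":-0.016,"dy":0.04,"dz":0,"fingers":0.015},
    {"rx":0,"ry":0,"rz":0,"dx":-0.015,"dy":0.04,"dz":0,"fingers":0.015},
    {"rx":0,"ry":0,"rz":0,"dx":-0.013,"dy":0.036,"dz":0,"fingers":0.015},
    {"rx":0,"ry":0,"rz":0,"dx":-0.007,"dy":0.02,"dz":0,"fingers":0.015},
    {"rx":0,"ry":0,"rz":0,"dx":0,"dy":0,"dz":0,"fingers":0.015}
  ]
}}

```text
time_s: 12.4
position: [0.4312, -0.2353, 0.1825]
tool_rot: [[1.0, -0.006, -0.001], [-0.006, -1.0, -0.001], [-0.001, 0.001, -1.0]]
ft_force: [-0.1, 0.2, -6.2]
grip_width: 0.0212
gripper_force: 59.7
```

Request:
{"method": "arm_command", "body": {
  "deltas": [
    {"rx":0,"ry":0,"rz":0.08,"dx":0,"dy":0,"dz":0,"fingers":0.015},
    {"rx":0,"ry":0,"rz":0.08,"dx":0,"dy":0,"dz":0,"fingers":0.015},
    {"rx":0,"ry":0,"rz":0.08,"dx":0,"dy":0,"dz":0,"fingers":0.015},
    {"rx":0,"ry":0,"rz":0.08,"dx":0,"dy":0,"dz":0,"fingers":0.015},
    {"rx":0,"ry":0,"rz":0,"dx":0,"dy":0,"dz":0,"fingers":0.015},
    {"rx":0,"ry":0,"rz":0,"dx":0,"dy":0,"dz":0,"fingers":0.015}
  ]
}}

```text
time_s: 13.0
position: [0.4325, -0.2322, 0.1826]
tool_rot: [[0.949, -0.314, -0.0], [-0.314, -0.949, 0.0], [-0.0, -0.0, -1.0]]
ft_force: [0.0, -0.7, -4.6]
grip_width: 0.0212
gripper_force: 59.7
```

```bash
cat > see.py <<'E'
# fit visible well mouths in the wrist picture; report offsets from the first estimates
from rig import env
import cv2,sys,pickle
from scipy.optimize import least_squares
from h import *
P0={500:(.4313,-.2325),200:(.5929,-.0856),50:(.4173,-.1079),100:(.5774,-.2521)}
def wells(p,keys):
    S=4;hsv=cv2.cvtColor(cv2.resize(p['color'],None,fx=S,fy=S,interpolation=cv2.INTER_CUBIC),cv2.COLOR_BGR2HSV)
    lab=cv2.connectedComponents((hsv[...,1]<100).astype(np.uint8),connectivity=4)[1]
    for k in keys:
        h,z,R,_=C[k];u=proj(p,(*P0[k],z))[0]
        if not(15<u[0]<625 and 15<u[1]<385):print(k,'out',u.round());continue
        l=lab[int(u[1]*S),int(u[0]*S)];b=(lab==l).astype(np.uint8)
        if l==0 or b.sum()>40000:print(k,'no region',u.round(),b.sum());continue
        ct=max(cv2.findContours(b,0,cv2.CHAIN_APPROX_NONE)[0],key=len)[:,0,:]
        Q=back(p,(ct+.5)/S-.5,z)
        r=least_squares(lambda q:np.hypot(*(Q-q[:2]).T)-q[2],[*Q.mean(0),R],loss='soft_l1',f_scale=.001)
        print(k,u.round(),r.x.round(4),'resid',np.abs(r.fun).mean().round(5))
if __name__=='__main__':
    p=env.get_image('wrist');pickle.dump(p,open('last.pkl','wb'))
    wells(p,P0);o=env.observe();print(o['time_s'],o['position'].round(4),np.degrees(np.arctan2(o['tool_rot'][1][0],o['tool_rot'][0][0])).round(1),o['ft_force'].round(1))
E
python3 see.py
```

```text
500 no region [317. 183.] 3532069
200 [135.  80.] [ 0.5927 -0.0865  0.0215] resid 0.00013
50 [228. 217.] [ 0.4181 -0.1091  0.0161] resid 0.00015
100 [291.  41.] [ 0.5773 -0.253   0.0184] resid 0.0001
13.05 [ 0.4326 -0.2323  0.1826] -18.3 [ 0.6  0.  -5.7]
```

Request:
{"method": "arm_command", "body": {
  "deltas": [
    {"rx":0,"ry":0,"rz":0,"dx":0,"dy":0.0005,"dz":0.02,"fingers":0.015},
    {"rx":0,"ry":0,"rz":0,"dx":0,"dy":0,"dz":0.03,"fingers":0.015},
    {"rx":0,"ry":0,"rz":0,"dx":0,"dy":0,"dz":0.03,"fingers":0.015},
    {"rx":0,"ry":0,"rz":0,"dx":0,"dy":0,"dz":0.02,"fingers":0.015},
    {"rx":0,"ry":0,"rz":0,"dx":0,"dy":0,"dz":0.01,"fingers":0.015},
    {"rx":0,"ry":0,"rz":0,"dx":0,"dy":0,"dz":0.007,"fingers":0.015},
    {"rx":0,"ry":0,"rz":0,"dx":0,"dy":0,"dz":0.005,"fingers":0.015},
    {"rx":0,"ry":0,"rz":0,"dx":0,"dy":0,"dz":0.005,"fingers":0.015},
    {"rx":0,"ry":0,"rz":0,"dx":0,"dy":0,"dz":0,"fingers":0.015}
  ]
}}

```text
time_s: 13.95
position: [0.4326, -0.2331, 0.0555]
tool_rot: [[0.949, -0.317, 0.0], [-0.317, -0.949, -0.0], [0.0, 0.0, -1.0]]
ft_force: [0.2, 0.0, -4.4]
grip_width: 0.021
gripper_force: 59.6
```

Request:
{"method": "arm_command", "body": {
  "deltas": [
    {"rx":0,"ry":0,"rz":0,"dx":0,"dy":0,"dz":0.005,"fingers":0.015},
    {"rx":0,"ry":0,"rz":0,"dx":0,"dy":0,"dz":0.005,"fingers":0.015},
    {"rx":0,"ry":0,"rz":0,"dx":0,"dy":0,"dz":0.005,"fingers":0.015},
    {"rx":0,"ry":0,"rz":0,"dx":0,"dy":0,"dz":0.003,"fingers":0.015},
    {"rx":0,"ry":0,"rz":0,"dx":0,"dy":0,"dz":0.001,"fingers":0.015},
    {"rx":0,"ry":0,"rz":0,"dx":0,"dy":0,"dz":0,"fingers":0.015}
  ]
}}

```text
time_s: 14.55
position: [0.4325, -0.2331, 0.0364]
tool_rot: [[0.949, -0.317, -0.0], [-0.317, -0.949, 0.0], [-0.0, -0.0, -1.0]]
ft_force: [-0.7, -0.6, -5.3]
grip_width: 0.0211
gripper_force: 59.7
```

Request:
{"method": "arm_command", "body": {
  "deltas": [
    {"rx":0,"ry":0,"rz":0,"dx":0,"dy":0,"dz":0.001,"fingers":0.015},
    {"rx":0,"ry":0,"rz":0,"dx":0,"dy":0,"dz":0.001,"fingers":0.015},
    {"rx":0,"ry":0,"rz":0,"dx":0,"dy":0,"dz":0.001,"fingers":0.015},
    {"rx":0,"ry":0,"rz":0,"dx":0,"dy":0,"dz":0,"fingers":0.015}
  ]
}}

```text
time_s: 14.95
position: [0.4325, -0.233, 0.0335]
tool_rot: [[0.949, -0.317, -0.0], [-0.317, -0.949, 0.0], [-0.0, -0.0, -1.0]]
ft_force: [0.4, 0.1, -4.3]
grip_width: 0.0209
gripper_force: 59.7
```

Request:
{"method": "arm_command", "body": {
  "deltas": [
    {"rx":0,"ry":0,"rz":0,"dx":0,"dy":0,"dz":0.0007,"fingers":0.015},
    {"rx":0,"ry":0,"rz":0,"dx":0,"dy":0,"dz":0.0005,"fingers":0.015},
    {"rx":0,"ry":0,"rz":0,"dx":0,"dy":0,"dz":0,"fingers":0.015}
  ]
}}

```text
time_s: 15.25
position: [0.4328, -0.2333, 0.0328]
tool_rot: [[0.949, -0.317, 0.001], [-0.317, -0.949, -0.001], [0.001, 0.0, -1.0]]
ft_force: [-1.4, 0.1, 0.8]
grip_width: 0.0215
gripper_force: 60.4
```

The force swung from -5 N to +0.8 N at exactly the predicted height, so the 500 is seated. Releasing slowly and rising.

Request:
{"method": "arm_command", "body": {
  "deltas": [
    {"rx":0,"ry":0,"rz":0,"dx":0,"dy":0,"dz":0,"fingers":0.024},
    {"rx":0,"ry":0,"rz":0,"dx":0,"dy":0,"dz":0,"fingers":0.03},
    {"rx":0,"ry":0,"rz":0,"dx":0,"dy":0,"dz":0,"fingers":0.045},
    {"rx":0,"ry":0,"rz":0,"dx":0,"dy":0,"dz":0,"fingers":0.045},
    {"rx":0,"ry":0,"rz":0,"dx":0,"dy":0,"dz":-0.01,"fingers":0.045},
    {"rx":0,"ry":0,"rz":0,"dx":0,"dy":0,"dz":-0.02,"fingers":0.045},
    {"rx":0,"ry":0,"rz":0,"dx":0,"dy":0,"dz":-0.03,"fingers":0.045},
    {"rx":0,"ry":0,"rz":-0.06,"dx":0,"dy":0,"dz":-0.03,"fingers":0.045},
    {"rx":0,"ry":0,"rz":-0.06,"dx":0,"dy":0,"dz":-0.03,"fingers":0.045},
    {"rx":0,"ry":0,"rz":-0.06,"dx":0,"dy":0,"dz":-0.015,"fingers":0.045},
    {"rx":0,"ry":0,"rz":-0.07,"dx":0,"dy":0,"dz":0,"fingers":0.045},
    {"rx":0,"ry":0,"rz":0,"dx":0,"dy":0,"dz":0,"fingers":0.045}
  ]
}}

```text
time_s: 16.45
position: [0.4326, -0.2331, 0.1685]
tool_rot: [[0.997, -0.071, 0.001], [-0.071, -0.997, -0.001], [0.001, 0.001, -1.0]]
ft_force: [0.6, 0.7, -0.7]
grip_width: 0.045
gripper_force: 0.0
```

Request:
{"method": "arm_command", "body": {
  "deltas": [
    {"rx":0,"ry":0,"rz":0,"dx":0.001,"dy":-0.02,"dz":0,"fingers":0.045},
    {"rx":0,"ry":0,"rz":0,"dx":0.003,"dy":-0.045,"dz":0,"fingers":0.045},
    {"rx":0,"ry":0,"rz":0,"dx":0.003,"dy":-0.045,"dz":0,"fingers":0.045},
    {"rx":0,"ry":0,"rz":0,"dx":0.003,"dy":-0.045,"dz":0,"fingers":0.045},
    {"rx":0,"ry":0,"rz":0,"dx":0.003,"dy":-0.045,"dz":0,"fingers":0.045},
    {"rx":0,"ry":0,"rz":0,"dx":0.003,"dy":-0.045,"dz":0,"fingers":0.045},
    {"rx":0,"ry":0,"rz":0,"dx":0.003,"dy":-0.045,"dz":0,"fingers":0.045},
    {"rx":0,"ry":0,"rz":0,"dx":0.003,"dy":-0.045,"dz":0,"fingers":0.045},
    {"rx":0,"ry":0,"rz":0,"dx":0.003,"dy":-0.045,"dz":0,"fingers":0.045},
    {"rx":0,"ry":0,"rz":0,"dx":0.003,"dy":-0.045,"dz":0,"fingers":0.045},
    {"rx":0,"ry":0,"rz":0,"dx":0.001,"dy":-0.035,"dz":0,"fingers":0.045},
    {"rx":0,"ry":0,"rz":0,"dx":0,"dy":0,"dz":0,"fingers":0.045}
  ]
}}

```text
time_s: 17.65
position: [0.4942, 0.2271, 0.167]
tool_rot: [[0.998, -0.07, -0.001], [-0.07, -0.998, 0.001], [-0.001, -0.001, -1.0]]
ft_force: [-0.6, -1.4, -0.5]
grip_width: 0.0451
gripper_force: 0.0
```

```bash
cat > wt.py <<'E'
# nearest predicted-vs-network foot positions for weights, both views
from rig import env
from h import *
import cv2,pickle
p=env.get_image('wrist');pickle.dump(p,open('last.pkl','wb'))
for d in env.tip_of('weight_200',p): print('foot',np.array(d['location']).round(),d['p'],back(p,[d['location']],.068)[0].round(4))
o=env.observe();print(o['time_s'],o['position'].round(4),np.degrees(np.arctan2(o['tool_rot'][1][0],o['tool_rot'][0][0])).round(1),o['ft_force'].round(1))
E
python3 wt.py
python3 - <<'E'
import pickle,numpy as np
import sys;sys.path.insert(0,'.')
from h import *
p=pickle.load(open('pan.pkl','rb'))
for l in([269.0,85.9],[340.2,141.8],[282.5,145.2],[334.3,73.3]): print(back(p,[l],.068)[0].round(4))
E
```

```text
foot [319. 194.] 0.84 [0.4909 0.2253]
foot [299. 116.] 0.82 [0.5676 0.2385]
foot [578. 214.] 0.74 [ 0.4505 -0.0412]
foot [392. 169.] 0.71 [0.5115 0.1522]
17.75 [0.4942 0.224  0.167 ] -4.1 [-0.1 -0.3 -0.3]
[0.4924 0.2228]
[0.5795 0.1572]
[0.506  0.1526]
[0.57   0.2368]
```

Request:
{"method": "arm_command", "body": {
  "deltas": [
    {"rx":0,"ry":0,"rz":0,"dx":-0.001,"dy":0,"dz":0.02,"fingers":0.045},
    {"rx":0,"ry":0,"rz":0,"dx":0,"dy":0,"dz":0.02,"fingers":0.045},
    {"rx":0,"ry":0,"rz":0,"dx":0,"dy":0,"dz":0.02,"fingers":0.045},
    {"rx":0,"ry":0,"rz":0,"dx":0,"dy":0,"dz":0.015,"fingers":0.045},
    {"rx":0,"ry":0,"rz":0,"dx":0,"dy":0,"dz":0.008,"fingers":0.045},
    {"rx":0,"ry":0,"rz":0,"dx":0,"dy":0,"dz":0.004,"fingers":0.045},
    {"rx":0,"ry":0,"rz":0,"dx":0,"dy":0,"dz":0,"fingers":0.035},
    {"rx":0,"ry":0,"rz":0,"dx":0,"dy":0,"dz":0,"fingers":0.022},
    {"rx":0,"ry":0,"rz":0,"dx":0,"dy":0,"dz":0,"fingers":0.012},
    {"rx":0,"ry":0,"rz":0,"dx":0,"dy":0,"dz":0,"fingers":0.01},
    {"rx":0,"ry":0,"rz":0,"dx":0,"dy":0,"dz":0,"fingers":0.01}
  ],
  "squeeze": 40
}}

```text
time_s: 18.85
position: [0.4941, 0.2238, 0.0812]
tool_rot: [[0.997, -0.072, 0.002], [-0.072, -0.997, 0.0], [0.002, -0.0, -1.0]]
ft_force: [-0.4, -0.5, 6.0]
grip_width: 0.015
gripper_force: 39.3
```

The +6 N upward suggests the tips touch the shoulder, so I'll regrip 2 mm higher.

Request:
{"method": "arm_command", "body": {
  "deltas": [
    {"rx":0,"ry":0,"rz":0,"dx":0,"dy":0,"dz":0,"fingers":0.022},
    {"rx":0,"ry":0,"rz":0,"dx":0,"dy":0,"dz":0,"fingers":0.03},
    {"rx":0,"ry":0,"rz":0,"dx":0,"dy":0,"dz":-0.0025,"fingers":0.03},
    {"rx":0,"ry":0,"rz":0,"dx":0,"dy":0,"dz":0,"fingers":0.03},
    {"rx":0,"ry":0,"rz":0,"dx":0,"dy":0,"dz":0,"fingers":0.02},
    {"rx":0,"ry":0,"rz":0,"dx":0,"dy":0,"dz":0,"fingers":0.012},
    {"rx":0,"ry":0,"rz":0,"dx":0,"dy":0,"dz":0,"fingers":0.01},
    {"rx":0,"ry":0,"rz":0,"dx":0,"dy":0,"dz":0,"fingers":0.01}
  ],
  "squeeze": 40
}}

```text
time_s: 19.65
position: [0.4937, 0.2238, 0.083]
tool_rot: [[0.997, -0.072, 0.0], [-0.072, -0.997, 0.0], [0.0, -0.0, -1.0]]
ft_force: [-0.4, 1.2, 3.7]
grip_width: 0.0147
gripper_force: 39.0
```

Request:
{"method": "arm_command", "body": {
  "deltas": [
    {"rx":0,"ry":0,"rz":0,"dx":0,"dy":0,"dz":-0.004,"fingers":0.01},
    {"rx":0,"ry":0,"rz":0,"dx":0,"dy":0,"dz":-0.01,"fingers":0.01},
    {"rx":0,"ry":0,"rz":0,"dx":0,"dy":0,"dz":-0.02,"fingers":0.01},
    {"rx":0,"ry":0,"rz":0,"dx":0,"dy":0,"dz":-0.025,"fingers":0.01},
    {"rx":0,"ry":0,"rz":0,"dx":0,"dy":0,"dz":-0.02,"fingers":0.01},
    {"rx":0,"ry":0,"rz":0,"dx":0,"dy":0,"dz":0,"fingers":0.01},
    {"rx":0,"ry":0,"rz":0,"dx":0,"dy":0,"dz":0,"fingers":0.01}
  ],
  "squeeze": 50
}}

```text
time_s: 20.35
position: [0.4934, 0.2236, 0.1615]
tool_rot: [[0.997, -0.072, -0.0], [-0.072, -0.997, -0.0], [-0.0, 0.0, -1.0]]
ft_force: [0.2, -0.1, -2.1]
grip_width: 0.0143
gripper_force: 48.9
```

Request:
{"method": "arm_command", "body": {
  "deltas": [
    {"rx":0,"ry":0,"rz":0,"dx":0.0065,"dy":0.0155,"dz":0,"fingers":0.01},
    {"rx":0,"ry":0,"rz":0,"dx":0.015,"dy":0.036,"dz":0,"fingers":0.01},
    {"rx":0,"ry":0,"rz":0,"dx":0.016,"dy":0.04,"dz":0,"fingers":0.01},
    {"rx":0,"ry":0,"rz":0,"dx":0.016,"dy":0.04,"dz":0,"fingers":0.01},
    {"rx":0,"ry":0,"rz":0,"dx":0.016,"dy":0.04,"dz":0,"fingers":0.01},
    {"rx":0,"ry":0,"rz":0,"dx":0.016,"dy":0.04,"dz":0,"fingers":0.01},
    {"rx":0,"ry":0,"rz":0,"dx":0.016,"dy":0.04,"dz":0,"fingers":0.01},
    {"rx":0,"ry":0,"rz":0,"dx":0.015,"dy":0.035,"dz":0,"fingers":0.01},
    {"rx":0,"ry":0,"rz":0,"dx":0.006,"dy":0.015,"dz":0,"fingers":0.01},
    {"rx":0,"ry":0,"rz":0,"dx":0,"dy":0,"dz":0,"fingers":0.01},
    {"rx":0,"ry":0,"rz":0,"dx":0,"dy":0,"dz":0,"fingers":0.01}
  ]
}}

```text
time_s: 21.45
position: [0.5935, -0.0849, 0.1609]
tool_rot: [[0.997, -0.072, -0.002], [-0.072, -0.997, 0.001], [-0.002, -0.001, -1.0]]
ft_force: [-0.5, 0.6, -1.3]
grip_width: 0.0141
gripper_force: 49.0
```

```bash
python3 see.py
python3 - <<'E'
import pickle,cv2
from h import *
p=pickle.load(open('last.pkl','rb'));print(proj(p,(.4313,-.233,.076)))
E
```

```text
500 no region [446. 305.] 3789204
200 [318. 184.] [ 0.593  -0.0855  0.0212] resid 0.00051
50 no region [343. 306.] 3789204
100 [467. 186.] [ 0.5763 -0.252   0.0175] resid 0.00172
21.5 [ 0.5935 -0.0844  0.1613] -4.1 [ 0.2  0.1 -3.1]
[[457.01266581 321.49884153]]
```

Request:
{"method": "arm_command", "body": {
  "deltas": [
    {"rx":0,"ry":0,"rz":0,"dx":0,"dy":0.0015,"dz":0.02,"fingers":0.01},
    {"rx":0,"ry":0,"rz":0,"dx":0,"dy":0,"dz":0.03,"fingers":0.01},
    {"rx":0,"ry":0,"rz":0,"dx":0,"dy":0,"dz":0.03,"fingers":0.01},
    {"rx":0,"ry":0,"rz":0,"dx":0,"dy":0,"dz":0.015,"fingers":0.01},
    {"rx":0,"ry":0,"rz":0,"dx":0,"dy":0,"dz":0.01,"fingers":0.01},
    {"rx":0,"ry":0,"rz":0,"dx":0,"dy":0,"dz":0.007,"fingers":0.01},
    {"rx":0,"ry":0,"rz":0,"dx":0,"dy":0,"dz":0.006,"fingers":0.01},
    {"rx":0,"ry":0,"rz":0,"dx":0,"dy":0,"dz":0.005,"fingers":0.01},
    {"rx":0,"ry":0,"rz":0,"dx":0,"dy":0,"dz":0,"fingers":0.01}
  ]
}}

```text
time_s: 22.4
position: [0.5939, -0.0872, 0.0386]
tool_rot: [[0.997, -0.072, -0.0], [-0.072, -0.997, 0.0], [-0.0, -0.0, -1.0]]
ft_force: [-0.1, -0.3, -1.2]
grip_width: 0.0143
gripper_force: 49.0
```

Request:
{"method": "arm_command", "body": {
  "deltas": [
    {"rx":0,"ry":0,"rz":0,"dx":0,"dy":-0.0005,"dz":0.005,"fingers":0.01},
    {"rx":0,"ry":0,"rz":0,"dx":0,"dy":0,"dz":0.005,"fingers":0.01},
    {"rx":0,"ry":0,"rz":0,"dx":0,"dy":0,"dz":0.002,"fingers":0.01},
    {"rx":0,"ry":0,"rz":0,"dx":0,"dy":0,"dz":0.001,"fingers":0.01},
    {"rx":0,"ry":0,"rz":0,"dx":0,"dy":0,"dz":0,"fingers":0.01},
    {"rx":0,"ry":0,"rz":0,"dx":0,"dy":0,"dz":0,"fingers":0.01}
  ]
}}

```text
time_s: 23.0
position: [0.5941, -0.0869, 0.026]
tool_rot: [[0.997, -0.072, 0.0], [-0.072, -0.997, -0.0], [0.0, 0.0, -1.0]]
ft_force: [-1.8, 0.5, -2.4]
grip_width: 0.0142
gripper_force: 49.0
```

Request:
{"method": "arm_command", "body": {
  "deltas": [
    {"rx":0,"ry":0,"rz":0,"dx":0,"dy":0,"dz":0.001,"fingers":0.01},
    {"rx":0,"ry":0,"rz":0,"dx":0,"dy":0,"dz":0.001,"fingers":0.01},
    {"rx":0,"ry":0,"rz":0,"dx":0,"dy":0,"dz":0.0007,"fingers":0.01},
    {"rx":0,"ry":0,"rz":0,"dx":0,"dy":0,"dz":0,"fingers":0.01},
    {"rx":0,"ry":0,"rz":0,"dx":0,"dy":0,"dz":0,"fingers":0.01}
  ]
}}

```text
time_s: 23.5
position: [0.594, -0.0868, 0.0232]
tool_rot: [[0.997, -0.072, 0.0], [-0.072, -0.997, -0.0], [0.0, 0.0, -1.0]]
ft_force: [-0.2, -0.6, -2.0]
grip_width: 0.0143
gripper_force: 49.1
```

Request:
{"method": "arm_command", "body": {
  "deltas": [
    {"rx":0,"ry":0,"rz":0,"dx":0,"dy":0,"dz":0.0006,"fingers":0.01},
    {"rx":0,"ry":0,"rz":0,"dx":0,"dy":0,"dz":0.0006,"fingers":0.01},
    {"rx":0,"ry":0,"rz":0,"dx":0,"dy":0,"dz":0,"fingers":0.01}
  ]
}}

```text
time_s: 23.8
position: [0.5945, -0.0869, 0.023]
tool_rot: [[0.997, -0.072, 0.002], [-0.072, -0.997, -0.0], [0.002, 0.0, -1.0]]
ft_force: [-1.4, 1.7, 6.2]
grip_width: 0.0142
gripper_force: 50.1
```

Request:
{"method": "arm_command", "body": {
  "deltas": [
    {"rx":0,"ry":0,"rz":0,"dx":0,"dy":0,"dz":0,"fingers":0.018},
    {"rx":0,"ry":0,"rz":0,"dx":0,"dy":0,"dz":0,"fingers":0.025},
    {"rx":0,"ry":0,"rz":0,"dx":0,"dy":0,"dz":0,"fingers":0.04},
    {"rx":0,"ry":0,"rz":0,"dx":0,"dy":0,"dz":0,"fingers":0.04},
    {"rx":0,"ry":0,"rz":0,"dx":0,"dy":0,"dz":-0.01,"fingers":0.04},
    {"rx":0,"ry":0,"rz":0,"dx":0,"dy":0,"dz":-0.02,"fingers":0.04},
    {"rx":0,"ry":0,"rz":0,"dx":0,"dy":0,"dz":-0.03,"fingers":0.04},
    {"rx":0,"ry":0,"rz":-0.08,"dx":0,"dy":0,"dz":-0.03,"fingers":0.04},
    {"rx":0,"ry":0,"rz":-0.08,"dx":0,"dy":0,"dz":-0.03,"fingers":0.04},
    {"rx":0,"ry":0,"rz":-0.08,"dx":0,"dy":0,"dz":-0.02,"fingers":0.04},
    {"rx":0,"ry":0,"rz":-0.068,"dx":0,"dy":0,"dz":0,"fingers":0.04},
    {"rx":0,"ry":0,"rz":0,"dx":0,"dy":0,"dz":0,"fingers":0.04}
  ]
}}

```text
time_s: 25.0
position: [0.5941, -0.0869, 0.1632]
tool_rot: [[0.972, 0.234, 0.002], [0.234, -0.972, -0.001], [0.001, 0.001, -1.0]]
ft_force: [0.7, -0.1, -0.1]
grip_width: 0.0395
gripper_force: 0.0
```

Request:
{"method": "arm_command", "body": {
  "deltas": [
    {"rx":0,"ry":0,"rz":0,"dx":-0.003,"dy":-0.02,"dz":0,"fingers":0.04},
    {"rx":0,"ry":0,"rz":0,"dx":-0.005,"dy":-0.045,"dz":0,"fingers":0.04},
    {"rx":0,"ry":0,"rz":0,"dx":-0.005,"dy":-0.045,"dz":0,"fingers":0.04},
    {"rx":0,"ry":0,"rz":0,"dx":-0.005,"dy":-0.045,"dz":0,"fingers":0.04},
    {"rx":0,"ry":0,"rz":0,"dx":-0.005,"dy":-0.045,"dz":0,"fingers":0.04},
    {"rx":0,"ry":0,"rz":0,"dx":-0.005,"dy":-0.035,"dz":0,"fingers":0.04},
    {"rx":0,"ry":0,"rz":0,"dx":0,"dy":-0.0175,"dz":0,"fingers":0.04},
    {"rx":0,"ry":0,"rz":0,"dx":0,"dy":0,"dz":0,"fingers":0.04},
    {"rx":0,"ry":0,"rz":0,"dx":0,"dy":0,"dz":0,"fingers":0.04}
  ]
}}

```text
time_s: 25.9
position: [0.5078, 0.1519, 0.1619]
tool_rot: [[0.972, 0.233, -0.0], [0.233, -0.972, -0.0], [-0.0, 0.0, -1.0]]
ft_force: [-0.6, -0.6, -0.2]
grip_width: 0.04
gripper_force: 0.0
```

```bash
python3 wt.py
```

```text
foot [532. 155.] 0.72 [ 0.592  -0.0373]
foot [318. 194.] 0.67 [0.5072 0.1505]
foot [235. 112.] 0.59 [0.5647 0.2417]
26.0 [0.5081 0.1512 0.1618] 13.4 [-0.1 -0.7 -0.6]
```

Request:
{"method": "arm_command", "body": {
  "deltas": [
    {"rx":0,"ry":0,"rz":0,"dx":-0.0005,"dy":0,"dz":0.02,"fingers":0.04},
    {"rx":0,"ry":0,"rz":0,"dx":0,"dy":0,"dz":0.02,"fingers":0.04},
    {"rx":0,"ry":0,"rz":0,"dx":0,"dy":0,"dz":0.02,"fingers":0.04},
    {"rx":0,"ry":0,"rz":0,"dx":0,"dy":0,"dz":0.015,"fingers":0.04},
    {"rx":0,"ry":0,"rz":0,"dx":0,"dy":0,"dz":0.007,"fingers":0.04},
    {"rx":0,"ry":0,"rz":0,"dx":0,"dy":0,"dz":0.004,"fingers":0.035},
    {"rx":0,"ry":0,"rz":0,"dx":0,"dy":0,"dz":0,"fingers":0.03},
    {"rx":0,"ry":0,"rz":0,"dx":0,"dy":0,"dz":0,"fingers":0.02},
    {"rx":0,"ry":0,"rz":0,"dx":0,"dy":0,"dz":0,"fingers":0.01},
    {"rx":0,"ry":0,"rz":0,"dx":0,"dy":0,"dz":0,"fingers":0.007},
    {"rx":0,"ry":0,"rz":0,"dx":0,"dy":0,"dz":0,"fingers":0.007}
  ],
  "squeeze": 40
}}

```text
time_s: 27.1
position: [0.5078, 0.152, 0.0766]
tool_rot: [[0.972, 0.234, 0.002], [0.234, -0.972, -0.0], [0.002, 0.0, -1.0]]
ft_force: [0.2, -1.3, 4.7]
grip_width: 0.0104
gripper_force: 39.2
```

Request:
{"method": "arm_command", "body": {
  "deltas": [
    {"rx":0,"ry":0,"rz":0,"dx":0,"dy":0,"dz":-0.004,"fingers":0.006},
    {"rx":0,"ry":0,"rz":0,"dx":0,"dy":0,"dz":-0.01,"fingers":0.006},
    {"rx":0,"ry":0,"rz":0,"dx":0,"dy":0,"dz":-0.02,"fingers":0.006},
    {"rx":0,"ry":0,"rz":0,"dx":0,"dy":0,"dz":-0.025,"fingers":0.006},
    {"rx":0,"ry":0,"rz":0,"dx":0,"dy":0,"dz":-0.02,"fingers":0.006},
    {"rx":0,"ry":0,"rz":0,"dx":0,"dy":0,"dz":0,"fingers":0.006},
    {"rx":0,"ry":0,"rz":0,"dx":0,"dy":0,"dz":0,"fingers":0.006}
  ],
  "squeeze": 40
}}

```text
time_s: 27.8
position: [0.507, 0.1521, 0.1548]
tool_rot: [[0.972, 0.234, -0.0], [0.234, -0.972, 0.0], [-0.0, -0.0, -1.0]]
ft_force: [-0.3, 0.3, -0.6]
grip_width: 0.0101
gripper_force: 39.0
```

Request:
{"method": "arm_command", "body": {
  "deltas": [
    {"rx":0,"ry":0,"rz":0,"dx":-0.001,"dy":0.018,"dz":0,"fingers":0.006},
    {"rx":0,"ry":0,"rz":0,"dx":-0.0025,"dy":0.038,"dz":0,"fingers":0.006},
    {"rx":0,"ry":0,"rz":0,"dx":-0.003,"dy":0.043,"dz":0,"fingers":0.006},
    {"rx":0,"ry":0,"rz":0,"dx":-0.003,"dy":0.043,"dz":0,"fingers":0.006},
    {"rx":0,"ry":0,"rz":0,"dx":-0.003,"dy":0.043,"dz":0,"fingers":0.006},
    {"rx":0,"ry":0,"rz":0,"dx":-0.003,"dy":0.043,"dz":0,"fingers":0.006},
    {"rx":0,"ry":0,"rz":0,"dx":-0.003,"dy":0.043,"dz":0,"fingers":0.006},
    {"rx":0,"ry":0,"rz":0,"dx":-0.003,"dy":0.043,"dz":0,"fingers":0.006},
    {"rx":0,"ry":0,"rz":0,"dx":-0.0025,"dy":0.04,"dz":0,"fingers":0.006},
    {"rx":0,"ry":0,"rz":0,"dx":-0.002,"dy":0.035,"dz":0,"fingers":0.006},
    {"rx":0,"ry":0,"rz":0,"dx":0,"dy":0.02,"dz":0,"fingers":0.006},
    {"rx":0,"ry":0,"rz":0,"dx":0,"dy":0,"dz":0,"fingers":0.006}
  ]
}}

```text
time_s: 29.0
position: [0.5771, -0.254, 0.1527]
tool_rot: [[0.973, 0.231, -0.002], [0.231, -0.973, 0.001], [-0.002, -0.002, -1.0]]
ft_force: [0.2, 1.0, -1.1]
grip_width: 0.0102
gripper_force: 39.0
```

```bash
python3 see.py
```

```text
500 no region [271. 300.] 3664717
200 [158. 134.] [ 0.5934 -0.0865  0.0216] resid 0.00013
50 no region [174. 276.] 390736
100 [315. 184.] [ 0.5775 -0.2529  0.0182] resid 0.00056
29.05 [ 0.577  -0.2522  0.1531] 13.4 [-0.2  0.9 -0.7]
```

Request:
{"method": "arm_command", "body": {
  "deltas": [
    {"rx":0,"ry":0,"rz":0,"dx":0,"dy":0,"dz":0.02,"fingers":0.006},
    {"rx":0,"ry":0,"rz":0,"dx":0,"dy":0,"dz":0.03,"fingers":0.006},
    {"rx":0,"ry":0,"rz":0,"dx":0,"dy":0,"dz":0.03,"fingers":0.006},
    {"rx":0,"ry":0,"rz":0,"dx":0,"dy":0,"dz":0.02,"fingers":0.006},
    {"rx":0,"ry":0,"rz":0,"dx":0,"dy":0,"dz":0.01,"fingers":0.006},
    {"rx":0,"ry":0,"rz":0,"dx":0,"dy":0,"dz":0.006,"fingers":0.006},
    {"rx":0,"ry":0,"rz":0,"dx":0,"dy":0,"dz":0.005,"fingers":0.006},
    {"rx":0,"ry":0,"rz":0,"dx":0,"dy":0,"dz":0.005,"fingers":0.006},
    {"rx":0,"ry":0,"rz":0,"dx":0,"dy":0,"dz":0,"fingers":0.006},
    {"rx":0,"ry":0,"rz":0,"dx":0,"dy":0,"dz":0,"fingers":0.006}
  ]
}}

```text
time_s: 30.05
position: [0.5777, -0.2518, 0.0294]
tool_rot: [[0.972, 0.234, 0.001], [0.234, -0.972, -0.0], [0.0, 0.001, -1.0]]
ft_force: [0.5, -1.2, -0.8]
grip_width: 0.0101
gripper_force: 39.0
```

Request:
{"method": "arm_command", "body": {
  "deltas": [
    {"rx":0,"ry":0,"rz":0,"dx":0,"dy":0.0007,"dz":0.004,"fingers":0.006},
    {"rx":0,"ry":0,"rz":0,"dx":0,"dy":0,"dz":0.004,"fingers":0.006},
    {"rx":0,"ry":0,"rz":0,"dx":0,"dy":0,"dz":0.0015,"fingers":0.006},
    {"rx":0,"ry":0,"rz":0,"dx":0,"dy":0,"dz":0.001,"fingers":0.006},
    {"rx":0,"ry":0,"rz":0,"dx":0,"dy":0,"dz":0,"fingers":0.006},
    {"rx":0,"ry":0,"rz":0,"dx":0,"dy":0,"dz":0,"fingers":0.006}
  ]
}}

```text
time_s: 30.65
position: [0.5778, -0.2524, 0.0185]
tool_rot: [[0.972, 0.234, 0.0], [0.234, -0.972, -0.0], [0.0, 0.0, -1.0]]
ft_force: [0.1, -0.1, -1.6]
grip_width: 0.0105
gripper_force: 39.0
```

Request:
{"method": "arm_command", "body": {
  "deltas": [
    {"rx":0,"ry":0,"rz":0,"dx":0,"dy":0,"dz":0.001,"fingers":0.006},
    {"rx":0,"ry":0,"rz":0,"dx":0,"dy":0,"dz":0.0008,"fingers":0.006},
    {"rx":0,"ry":0,"rz":0,"dx":0,"dy":0,"dz":0,"fingers":0.006},
    {"rx":0,"ry":0,"rz":0,"dx":0,"dy":0,"dz":0,"fingers":0.006}
  ]
}}

```text
time_s: 31.05
position: [0.5779, -0.2525, 0.0169]
tool_rot: [[0.972, 0.234, 0.0], [0.234, -0.972, -0.0], [0.0, 0.0, -1.0]]
ft_force: [-0.1, -1.7, 1.6]
grip_width: 0.0104
gripper_force: 39.3
```

Request:
{"method": "arm_command", "body": {
  "deltas": [
    {"rx":0,"ry":0,"rz":0,"dx":0,"dy":0,"dz":0.0005,"fingers":0.006},
    {"rx":0,"ry":0,"rz":0,"dx":0,"dy":0,"dz":0,"fingers":0.006},
    {"rx":0,"ry":0,"rz":0,"dx":0,"dy":0,"dz":0,"fingers":0.006}
  ]
}}

```text
time_s: 31.35
position: [0.578, -0.2526, 0.0166]
tool_rot: [[0.972, 0.234, 0.001], [0.234, -0.972, -0.001], [0.001, 0.001, -1.0]]
ft_force: [0.2, -0.0, 6.2]
grip_width: 0.01
gripper_force: 40.2
```

Request:
{"method": "arm_command", "body": {
  "deltas": [
    {"rx":0,"ry":0,"rz":0,"dx":0,"dy":0,"dz":0,"fingers":0.014},
    {"rx":0,"ry":0,"rz":0,"dx":0,"dy":0,"dz":0,"fingers":0.022},
    {"rx":0,"ry":0,"rz":0,"dx":0,"dy":0,"dz":0,"fingers":0.035},
    {"rx":0,"ry":0,"rz":0,"dx":0,"dy":0,"dz":0,"fingers":0.035},
    {"rx":0,"ry":0,"rz":0,"dx":0,"dy":0,"dz":-0.01,"fingers":0.035},
    {"rx":0,"ry":0,"rz":0,"dx":0,"dy":0,"dz":-0.02,"fingers":0.035},
    {"rx":0,"ry":0,"rz":0,"dx":0,"dy":0,"dz":-0.03,"fingers":0.035},
    {"rx":0,"ry":0,"rz":0.04,"dx":0,"dy":0,"dz":-0.03,"fingers":0.035},
    {"rx":0,"ry":0,"rz":0.04,"dx":0,"dy":0,"dz":-0.03,"fingers":0.035},
    {"rx":0,"ry":0,"rz":0.04,"dx":0,"dy":0,"dz":-0.02,"fingers":0.035},
    {"rx":0,"ry":0,"rz":0,"dx":0,"dy":0,"dz":0,"fingers":0.035}
  ]
}}

```text
time_s: 32.45
position: [0.5788, -0.2531, 0.16]
tool_rot: [[0.993, 0.115, 0.005], [0.115, -0.993, -0.004], [0.005, 0.004, -1.0]]
ft_force: [0.2, -0.8, -0.0]
grip_width: 0.0351
gripper_force: 0.0
```

Request:
{"method": "arm_command", "body": {
  "deltas": [
    {"rx":0,"ry":0,"rz":0,"dx":0.002,"dy":-0.0225,"dz":0,"fingers":0.035},
    {"rx":0,"ry":0,"rz":0,"dx":0.004,"dy":-0.046,"dz":0,"fingers":0.035},
    {"rx":0,"ry":0,"rz":0,"dx":0.005,"dy":-0.049,"dz":0,"fingers":0.035},
    {"rx":0,"ry":0,"rz":0,"dx":0.005,"dy":-0.049,"dz":0,"fingers":0.035},
    {"rx":0,"ry":0,"rz":0,"dx":0.005,"dy":-0.049,"dz":0,"fingers":0.035},
    {"rx":0,"ry":0,"rz":0,"dx":0.005,"dy":-0.049,"dz":0,"fingers":0.035},
    {"rx":0,"ry":0,"rz":0,"dx":0.005,"dy":-0.049,"dz":0,"fingers":0.035},
    {"rx":0,"ry":0,"rz":0,"dx":0.005,"dy":-0.049,"dz":0,"fingers":0.035},
    {"rx":0,"ry":0,"rz":0,"dx":0.005,"dy":-0.049,"dz":0,"fingers":0.035},
    {"rx":0,"ry":0,"rz":0,"dx":0.005,"dy":-0.047,"dz":0,"fingers":0.035},
    {"rx":0,"ry":0,"rz":0,"dx":0,"dy":-0.03,"dz":0,"fingers":0.035},
    {"rx":0,"ry":0,"rz":0,"dx":0,"dy":0,"dz":0,"fingers":0.035}
  ]
}}

```text
time_s: 33.65
position: [0.5656, 0.2416, 0.1551]
tool_rot: [[0.993, 0.121, -0.002], [0.121, -0.993, 0.0], [-0.002, -0.001, -1.0]]
ft_force: [0.1, -0.1, -0.4]
grip_width: 0.0352
gripper_force: 0.0
```

```bash
python3 wt.py
```

```text
foot [594. 189.] 0.87 [ 0.6038 -0.0222]
foot [318. 193.] 0.68 [0.5678 0.2406]
33.75 [0.5666 0.2382 0.1554] 6.7 [ 0.3 -0.6 -0.1]
```

Request:
{"method": "arm_command", "body": {
  "deltas": [
    {"rx":0,"ry":0,"rz":0,"dx":0.0018,"dy":-0.0003,"dz":0.02,"fingers":0.035},
    {"rx":0,"ry":0,"rz":0,"dx":0,"dy":0,"dz":0.02,"fingers":0.035},
    {"rx":0,"ry":0,"rz":0,"dx":0,"dy":0,"dz":0.02,"fingers":0.035},
    {"rx":0,"ry":0,"rz":0,"dx":0,"dy":0,"dz":0.014,"fingers":0.035},
    {"rx":0,"ry":0,"rz":0,"dx":0,"dy":0,"dz":0.007,"fingers":0.035},
    {"rx":0,"ry":0,"rz":0,"dx":0,"dy":0,"dz":0.004,"fingers":0.03},
    {"rx":0,"ry":0,"rz":0,"dx":0,"dy":0,"dz":0,"fingers":0.025},
    {"rx":0,"ry":0,"rz":0,"dx":0,"dy":0,"dz":0,"fingers":0.015},
    {"rx":0,"ry":0,"rz":0,"dx":0,"dy":0,"dz":0,"fingers":0.008},
    {"rx":0,"ry":0,"rz":0,"dx":0,"dy":0,"dz":0,"fingers":0.004},
    {"rx":0,"ry":0,"rz":0,"dx":0,"dy":0,"dz":0,"fingers":0.004}
  ],
  "squeeze": 35
}}

```text
time_s: 34.85
position: [0.5689, 0.2387, 0.0715]
tool_rot: [[0.993, 0.116, 0.0], [0.116, -0.993, 0.0], [0.001, -0.0, -1.0]]
ft_force: [-0.5, 0.9, 0.5]
grip_width: 0.004
gripper_force: 0.0
```

The fingers closed above the small knob, so I'll reopen and go 8 mm lower.

Request:
{"method": "arm_command", "body": {
  "deltas": [
    {"rx":0,"ry":0,"rz":0,"dx":0,"dy":0,"dz":-0.003,"fingers":0.03},
    {"rx":0,"ry":0,"rz":0,"dx":0,"dy":0,"dz":0,"fingers":0.03},
    {"rx":0,"ry":0,"rz":0,"dx":0,"dy":0,"dz":0,"fingers":0.03},
    {"rx":0,"ry":0,"rz":0,"dx":0,"dy":0,"dz":0.005,"fingers":0.03},
    {"rx":0,"ry":0,"rz":0,"dx":0,"dy":0,"dz":0.004,"fingers":0.03},
    {"rx":0,"ry":0,"rz":0,"dx":0,"dy":0,"dz":0.002,"fingers":0.03},
    {"rx":0,"ry":0,"rz":0,"dx":0,"dy":0,"dz":0,"fingers":0.02},
    {"rx":0,"ry":0,"rz":0,"dx":0,"dy":0,"dz":0,"fingers":0.012},
    {"rx":0,"ry":0,"rz":0,"dx":0,"dy":0,"dz":0,"fingers":0.006},
    {"rx":0,"ry":0,"rz":0,"dx":0,"dy":0,"dz":0,"fingers":0.003},
    {"rx":0,"ry":0,"rz":0,"dx":0,"dy":0,"dz":0,"fingers":0.003}
  ],
  "squeeze": 35
}}

```text
time_s: 35.95
position: [0.5688, 0.2387, 0.0632]
tool_rot: [[0.993, 0.116, 0.0], [0.116, -0.993, 0.0], [0.0, -0.0, -1.0]]
ft_force: [-0.4, 0.5, 0.4]
grip_width: 0.009
gripper_force: 34.1
```

Request:
{"method": "arm_command", "body": {
  "deltas": [
    {"rx":0,"ry":0,"rz":0,"dx":0,"dy":0,"dz":-0.004,"fingers":0.003},
    {"rx":0,"ry":0,"rz":0,"dx":0,"dy":0,"dz":-0.01,"fingers":0.003},
    {"rx":0,"ry":0,"rz":0,"dx":0,"dy":0,"dz":-0.02,"fingers":0.003},
    {"rx":0,"ry":0,"rz":0,"dx":0,"dy":0,"dz":-0.025,"fingers":0.003},
    {"rx":0,"ry":0,"rz":0,"dx":0,"dy":0,"dz":-0.015,"fingers":0.003},
    {"rx":0,"ry":0,"rz":0,"dx":0,"dy":0,"dz":0,"fingers":0.003},
    {"rx":0,"ry":0,"rz":0,"dx":0,"dy":0,"dz":0,"fingers":0.003}
  ]
}}

```text
time_s: 36.65
position: [0.5686, 0.2386, 0.1371]
tool_rot: [[0.993, 0.116, 0.0], [0.116, -0.993, 0.0], [0.0, -0.0, -1.0]]
ft_force: [0.8, -0.4, -1.3]
grip_width: 0.0094
gripper_force: 34.1
```

Request:
{"method": "arm_command", "body": {
  "deltas": [
    {"rx":0,"ry":0,"rz":0,"dx":-0.009,"dy":0.0155,"dz":0,"fingers":0.003},
    {"rx":0,"ry":0,"rz":0,"dx":-0.017,"dy":0.0295,"dz":0,"fingers":0.003},
    {"rx":0,"ry":0,"rz":0,"dx":-0.02,"dy":0.0345,"dz":0,"fingers":0.003},
    {"rx":0,"ry":0,"rz":0,"dx":-0.02,"dy":0.0345,"dz":0,"fingers":0.003},
    {"rx":0,"ry":0,"rz":0,"dx":-0.02,"dy":0.0345,"dz":0,"fingers":0.003},
    {"rx":0,"ry":0,"rz":0,"dx":-0.02,"dy":0.0345,"dz":0,"fingers":0.003},
    {"rx":0,"ry":0,"rz":0,"dx":-0.02,"dy":0.0345,"dz":0,"fingers":0.003},
    {"rx":0,"ry":0,"rz":0,"dx":-0.02,"dy":0.0345,"dz":0,"fingers":0.003},
    {"rx":0,"ry":0,"rz":0,"dx":-0.02,"dy":0.0345,"dz":0,"fingers":0.003},
    {"rx":0,"ry":0,"rz":0,"dx":-0.015,"dy":0.026,"dz":0,"fingers":0.003},
    {"rx":0,"ry":0,"rz":0,"dx":-0.009,"dy":0.0145,"dz":0,"fingers":0.003},
    {"rx":0,"ry":0,"rz":0,"dx":0,"dy":0,"dz":0,"fingers":0.003}
  ]
}}

```text
time_s: 37.85
position: [0.4168, -0.1094, 0.1364]
tool_rot: [[0.994, 0.113, -0.002], [0.113, -0.994, 0.001], [-0.002, -0.001, -1.0]]
ft_force: [-0.4, 1.3, -0.6]
grip_width: 0.0089
gripper_force: 34.2
```

```bash
python3 see.py
python3 - <<'E'
from rig import env
o=env.observe();print(o['grip_width'],o['gripper_force'])
E
```

```text
500 [445. 194.] [ 0.4309 -0.2331  0.0265] resid 0.00038
200 out [312. -20.]
50 [316. 187.] [ 0.4173 -0.1082  0.0156] resid 0.00056
100 [502.  30.] [ 0.5773 -0.2525  0.0186] resid 0.00024
37.9 [ 0.4173 -0.1084  0.1365] 6.5 [ 0.6  0.3 -0.5]
0.008773402820809137 34.177762269973755
```

Request:
{"method": "arm_command", "body": {
  "deltas": [
    {"rx":0,"ry":0,"rz":0,"dx":0.0003,"dy":0,"dz":0.02,"fingers":0.003},
    {"rx":0,"ry":0,"rz":0,"dx":0,"dy":0,"dz":0.03,"fingers":0.003},
    {"rx":0,"ry":0,"rz":0,"dx":0,"dy":0,"dz":0.03,"fingers":0.003},
    {"rx":0,"ry":0,"rz":0,"dx":0,"dy":0,"dz":0.02,"fingers":0.003},
    {"rx":0,"ry":0,"rz":0,"dx":0,"dy":0,"dz":0.01,"fingers":0.003},
    {"rx":0,"ry":0,"rz":0,"dx":0,"dy":0,"dz":0.005,"fingers":0.003},
    {"rx":0,"ry":0,"rz":0,"dx":0,"dy":0,"dz":0.004,"fingers":0.003},
    {"rx":0,"ry":0,"rz":0,"dx":0,"dy":0,"dz":0.003,"fingers":0.003},
    {"rx":0,"ry":0,"rz":0,"dx":0,"dy":0,"dz":0,"fingers":0.003},
    {"rx":0,"ry":0,"rz":0,"dx":0,"dy":0,"dz":0,"fingers":0.003}
  ]
}}

```text
time_s: 38.9
position: [0.4184, -0.1082, 0.0156]
tool_rot: [[0.993, 0.116, 0.001], [0.116, -0.993, -0.0], [0.001, 0.001, -1.0]]
ft_force: [-0.3, 0.2, 0.1]
grip_width: 0.0089
gripper_force: 34.2
```

Request:
{"method": "arm_command", "body": {
  "deltas": [
    {"rx":0,"ry":0,"rz":0,"dx":-0.0005,"dy":0,"dz":0.004,"fingers":0.003},
    {"rx":0,"ry":0,"rz":0,"dx":0,"dy":0,"dz":0.003,"fingers":0.003},
    {"rx":0,"ry":0,"rz":0,"dx":0,"dy":0,"dz":0.002,"fingers":0.003},
    {"rx":0,"ry":0,"rz":0,"dx":0,"dy":0,"dz":0.001,"fingers":0.003},
    {"rx":0,"ry":0,"rz":0,"dx":0,"dy":0,"dz":0,"fingers":0.003},
    {"rx":0,"ry":0,"rz":0,"dx":0,"dy":0,"dz":0,"fingers":0.003}
  ]
}}

```text
time_s: 39.5
position: [0.4177, -0.1082, 0.0052]
tool_rot: [[0.993, 0.116, 0.0], [0.116, -0.993, -0.0], [0.0, 0.0, -1.0]]
ft_force: [-0.0, -0.1, -0.2]
grip_width: 0.0091
gripper_force: 34.2
```

Request:
{"method": "arm_command", "body": {
  "deltas": [
    {"rx":0,"ry":0,"rz":0,"dx":0,"dy":0,"dz":0.001,"fingers":0.003},
    {"rx":0,"ry":0,"rz":0,"dx":0,"dy":0,"dz":0.0008,"fingers":0.003},
    {"rx":0,"ry":0,"rz":0,"dx":0,"dy":0,"dz":0,"fingers":0.003},
    {"rx":0,"ry":0,"rz":0,"dx":0,"dy":0,"dz":0,"fingers":0.003}
  ]
}}

```text
time_s: 39.9
position: [0.4176, -0.1081, 0.0034]
tool_rot: [[0.993, 0.116, -0.0], [0.116, -0.993, 0.0], [-0.0, -0.0, -1.0]]
ft_force: [0.3, -0.3, -0.3]
grip_width: 0.0093
gripper_force: 34.2
```

Request:
{"method": "arm_command", "body": {
  "deltas": [
    {"rx":0,"ry":0,"rz":0,"dx":0,"dy":0,"dz":0.0005,"fingers":0.003},
    {"rx":0,"ry":0,"rz":0,"dx":0,"dy":0,"dz":0.0005,"fingers":0.003},
    {"rx":0,"ry":0,"rz":0,"dx":0,"dy":0,"dz":0,"fingers":0.003}
  ]
}}

```text
time_s: 40.2
position: [0.418, -0.1083, 0.003]
tool_rot: [[0.993, 0.116, 0.001], [0.116, -0.993, -0.001], [0.001, 0.001, -1.0]]
ft_force: [-1.6, 1.1, 10.3]
grip_width: 0.0092
gripper_force: 35.3
```

Request:
{"method": "arm_command", "body": {
  "deltas": [
    {"rx":0,"ry":0,"rz":0,"dx":0,"dy":0,"dz":-0.0005,"fingers":0.012},
    {"rx":0,"ry":0,"rz":0,"dx":0,"dy":0,"dz":0,"fingers":0.02},
    {"rx":0,"ry":0,"rz":0,"dx":0,"dy":0,"dz":0,"fingers":0.032},
    {"rx":0,"ry":0,"rz":0,"dx":0,"dy":0,"dz":0,"fingers":0.032},
    {"rx":0,"ry":0,"rz":0,"dx":0,"dy":0,"dz":-0.01,"fingers":0.032},
    {"rx":0,"ry":0,"rz":0,"dx":0,"dy":0,"dz":-0.02,"fingers":0.032},
    {"rx":0,"ry":0,"rz":0,"dx":0,"dy":0,"dz":-0.03,"fingers":0.032},
    {"rx":0,"ry":0,"rz":0,"dx":0,"dy":0,"dz":-0.04,"fingers":0.032},
    {"rx":0,"ry":0,"rz":0,"dx":0,"dy":0,"dz":-0.04,"fingers":0.032},
    {"rx":0,"ry":0,"rz":0,"dx":0,"dy":0,"dz":-0.04,"fingers":0.032},
    {"rx":0,"ry":0,"rz":0,"dx":0,"dy":0,"dz":-0.04,"fingers":0.032},
    {"rx":0,"ry":0,"rz":0,"dx":0,"dy":0,"dz":-0.03,"fingers":0.032}
  ]
}}

```text
time_s: 41.4
position: [0.4174, -0.108, 0.2561]
tool_rot: [[0.993, 0.116, 0.003], [0.116, -0.993, -0.002], [0.002, 0.002, -1.0]]
ft_force: [0.2, -0.7, -0.0]
grip_width: 0.032
gripper_force: 0.0
```

Request:
{"method": "arm_command", "body": {
  "deltas": [
    {"rx":0,"ry":0,"rz":0,"dx":0.02,"dy":0.035,"dz":-0.01,"fingers":0.032},
    {"rx":0,"ry":0,"rz":0,"dx":0.02,"dy":0.035,"dz":0,"fingers":0.032},
    {"rx":0,"ry":0,"rz":0,"dx":0,"dy":0,"dz":0,"fingers":0.032},
    {"rx":0,"ry":0,"rz":0,"dx":0,"dy":0,"dz":0,"fingers":0.032}
  ]
}}

```text
time_s: 41.8
position: [0.4652, -0.1732, 0.2629]
tool_rot: [[0.993, 0.115, -0.001], [0.115, -0.993, 0.001], [-0.001, -0.001, -1.0]]
ft_force: [-0.3, 0.4, 0.8]
grip_width: 0.0323
gripper_force: 0.0
```

Run:
```python
from rig import env
import cv2
from h import *
from see import P0
p=env.get_image('wrist');im=p['color']
o=env.observe();print(o['time_s'],o['position'].round(4))
T=[]
for k in(500,200,100,50):
    x,y=P0[k];u=proj(p,(x,y,.03))[0];print(k,u.round())
    c=cv2.getRectSubPix(im,(76,60),tuple(map(float,u)))
    d=c.copy();d=cv2.resize(c,None,fx=5,fy=5,interpolation=cv2.INTER_CUBIC)
    R,hb,r,H=W[k];q=lambda X:(proj(p,X)-u+[37.5,29.5]+.5)*5-.5
    cv2.polylines(d,[np.int32(q(circ(x,y,.008+H,r))*8)],False,(0,0,255),1,cv2.LINE_AA,3)
    cv2.polylines(d,[np.int32(q(circ(x,y,.008+hb,R))*8)],False,(0,255,0),1,cv2.LINE_AA,3)
    T.append(d)
cv2.imwrite('pics/final.png',np.vstack([np.hstack(T[:2]),np.hstack(T[2:])]))
```

```text
41.85 [ 0.4649 -0.1726  0.263 ]
500 [353. 190.]
200 [261.  60.]
100 [385.  88.]
50 [270. 190.]
```

View pics/final.png

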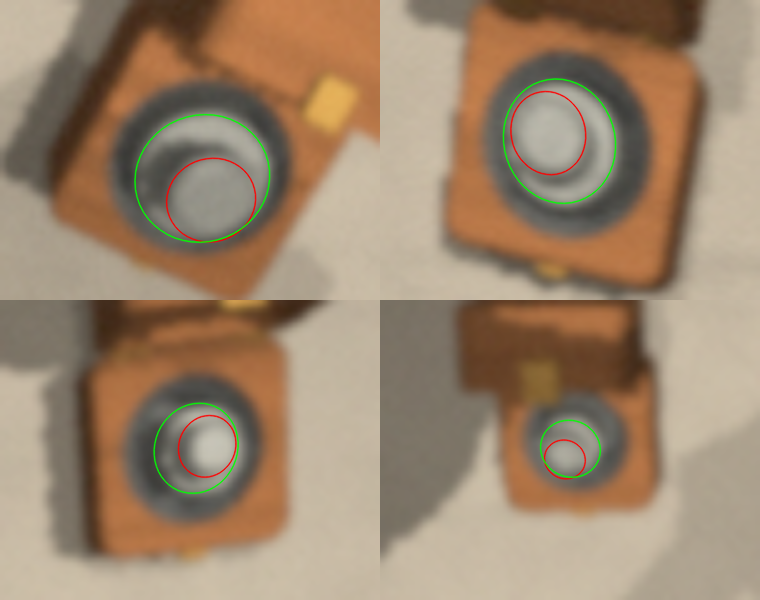

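The close crops show all four weights upright and centred in their wells. Their knobs and shoulders match the outlines drawn for the fully seated height: 500 at (353,190), 200 at (261,60), 100 at (385,88), 50 at (270,190). Handing in.

```bash
python3 -c "
from rig import env
print(env.close_job())"
```

```text
the job is handed in; nothing more can be done
None
```

All four weights are in their own brown cases, upright and seated (confirmed in the final close-up picture), and the job is handed in at about 42 s; its verdict was not reported.

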